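Swing a round paddle upright and stand it in the rack

ROBOT

A 7-joint arm with a two-finger parallel gripper is mounted at the origin on a cart in front of the work surface, level with it; the furniture and walls round the work are solid. World frame = base frame: x ahead of the robot, y to its left, z up, the work surface at z = 0. Lengths are in m, angles in rad, forces in N, time in s.
With the tool pointing down it reaches from about 0.4 to 0.85 m from the base axis. Payload 10.4 kg.
Tool frame: the origin (TCP) lies on the front face of the gripper's body, between the roots of the fingers; the fingertips stand 73 mm ahead of it and the grasp point (between the pads) lies 54 mm ahead of it; x points along the fingers, y is the direction in which the jaws open and shut, and the axes are right-handed (so a half turn about x gives the same grasp; the last joint's range is limited). The gripper opens to 85 mm and grips with 20 to 120 N. Pads are 22 mm wide; open, the fingers measure 114 mm over their backs; the gripper's body (76 mm by 85 mm) begins 54 mm behind the grasp point. The pads swing forward as they close: fully open they stand 13 mm farther back than shut.
Start: joints at [1.302, 0.332, -0.065, 1.46, 0.022, 1.35, -0.088], TCP at [0.152, -0.606, 0.304] pointing down, gripper open.
Joint ranges: [-2.6, 2.6], [-0.5, 2.12], [-1.47, 1.34], [0.16, 2.42], [-1.27, 4.41], [0.06, 2.06], [-2.6, 2.6]. Speed limits (rad/s): [2.22, 2.22, 2.79, 2.79, 3.14, 3.14, 3.14].

INTERFACE

Orientations are given as a unit quaternion [x, y, z, w].
In Python, from workcell import manip gives the robot as it stands. The module is installed in compiled form; this text tells all that it offers.
- The arm moves only by the tool arm_command, never from a script. Its argument "moves" is a list that holds one entry, the list of rows, each a list of 5 numbers: the closure, from 0 (fully open) to 1 (shut), then the shift along the tool's x, y, z in units of 25 mm (1.0 is 25 mm), then the turn about the tool's x in degrees. A call has 1 to 12 rows; each row shifts and turns the commanded pose from where the row before left it, along the tool's axes as they then stand; what a row does not reach is not made up. A row lasts 1/12 s, in which the tool goes at most 41.7 mm and 7.16 degrees, less where a joint would pass 70% of its speed; a pose out of reach is approached as far as the arm can. A call is refused whole if a number of a shift passes 1 or a number of a turn 7.16, either way. A call with a gripper value outside its range is refused whole. The fingers move at their own pace and stop on an object; "force" is the grip in N (left out, the last holds). Time passes only in rows, so rows that do not move let the fingers close. It gives the time, the measured TCP pose, the force and the opening at its end, in the units of the state.
- manip.get_obs(): the state, without advancing time (a new reading comes with each control period).
- manip.camera(name): name is "side" or "top"; returns the picture (420x560x3 uint8, red, green, blue); there is no depth.
- manip.camera_info(name): a dict with "vfov" (degrees; the focal length in pixels is half the picture's height over the tangent of half this angle, whatever the lens; pixels are square), "cx", "cy" (the principal point, pixels), "pose" (4x4, takes a point from camera to world coordinates). Camera axes: x right, y down, z forward; pixel columns grow to the right and rows downward; lengths in m; the calibration is good to about 2 mm. A picture is of the moment at which its call begins. camera_info takes no time and is no camera call.
- manip.hand_in(): hands the job in, once; it reports no verdict.
Trained networks look in the newest picture that a camera, given by its name, has taken for a name from the list of things; names that differ only in an ending like _2 or _b are one class to them, and where a whole thing is asked for, a point or a joint stands for the part that bears it (a point fixed in the world has none). Each returns a list of dicts, best first, with "confidence" (0 to 1); they miss things now and then, are a little off and sometimes report something else, mostly with a low value. They report only what shows in the picture. A call takes as long as a camera call.
- manip.regions_of(query, camera): "mask" (420x560 bool, what is visible of it) and "rect" ([left, top, right, bottom] in pixels, round what is visible of it).
- manip.pinpoint(query, camera): "pixel" ([row, column] in pixels: a listed point, or the origin of a listed thing).
The state is a dict: "clock": time; "joint_pos": joint angles; "joint_velocities": joint speeds; "tau": joint torques, N m; "position": TCP position; "ee_rot": TCP orientation; "ft_force": force on the tool from outside, world axes, zero at the start; "torque": the same for the moment, N m; "grip_width": opening from 0.0 (shut) to 1.0 (fully open).
Only numpy, scipy, OpenCV 4.12 (cv2) and the standard library are available. Lean on these libraries where they do the work, as an engineer would, in place of code of your own. Each camera call takes 0.05 s, during which the arm holds its last target.

TASK

Put the round slate serving paddle away: pinch it by its handle and swing it upright with the rim opposite the handle kept pressed on the worktop, so that it pivots between the fingers; do not lift that rim off the worktop before the paddle stands upright. Then, gently, stand it handle up in the empty middle gap of the dowel rack, its round edge resting on both rails, and let go. Leave the two small brown trivets standing in the rack and the other things on the worktop where they are.

Things in the scene. Friction and masses are not known exactly. Their poses are not given: they have to be found in the camera images.
- paddle: Loose dark grey slate paddle, about 0.36 kg, lying flat: disc 110 mm across, with a straight handle 20 mm wide in its plane, all 12 mm thick. The handle ends 125 mm from the disc's centre; a 6 mm steel eyelet marks it 10 mm before. Origin: centre of the disc's underside; x points along the handle to its end, z is the disc's normal (up as it lies). In a light pinch across the handle it can be turned.
- paddle_grip (a point): Point on the middle line of the handle, at mid thickness (6 mm above the worktop as it lies), 100 mm from the disc's centre, 25 mm before the handle's end and 155 mm from the rim point opposite.
- paddle_rim (a point): Point of the disc's rim opposite the handle, at mid thickness, 55 mm from the disc's centre. It is lowest when the paddle stands handle up.
- rack: Fixed pale wood dowel rack, 100 x 146 x 75 mm. Origin: centre of its foot on the worktop, z up. Two round rails (14 mm thick, tops 31 mm up) run along its y at x = -34 and 34 mm; each bears four upright 7 mm tines, tops 75 mm up, at y = -45, -15, 15, 45 mm: three gaps 23 mm clear. Discs stand across the rails between tines, flat faces along y, sunk between the rails, edge on both.
- rack_gap (a point): Where the lowest point of the paddle's rim comes to lie when it stands in the middle gap: the rack's centre, 20.8 mm above the worktop. Axes as the rack's.
- trivet_a: Loose brown, wood-grained cork disc, 76 mm across, 16 mm thick, standing in the rack's outer gap at y = +30 mm. Origin: its centre, 53 mm above the worktop (its top 92 mm); y is its flat faces' normal. Bystander.
- trivet_b: The same in the rack's other outer gap, at y = -30 mm. Bystander.
- jar: Small glass jar with pebbles and lid, 72 x 63 x 85 mm, origin at the centre of its underside. Bystander.
- pinch_bowl: Small pale bowl, 71 x 68 x 30 mm, origin at the centre of its underside. Bystander.
- tongs: Bamboo tongs, 157 x 26 x 13 mm, lying along their x axis, origin at the centre of the underside. Bystander.

How it is judged:
By the outcome, as a careful person would: the job done as asked, in the order asked, and still so for the second after the job is handed in, with the robot touching nothing.
It also fails if it takes over 61 s, if anything falls off the work surface, if the arm or the gripper's body presses on something with over 40 N, if the wrist force passes 120 N, or if a joint passes its speed limit or range.

## Working session

There is one attempt and no reset: what is moved stays moved. The work goes in short steps, Python scripts to look and compute and a tool call to move; the robot and the scene stay as the last step left them, time stands still between calls to the robot, and variables do not carry over. Pictures are saved under pics/ and viewed, and the job is handed in when it is done.

Besides the shell and the picture viewer there is one more tool, called after "Request:" as name([rows], argument=value, ...), one row to a line, values as JSON. arm_command: Moves the arm, as the interface text tells. Its arguments: {"type":"object","properties":{"moves":{"type":"array","items":{"type":"array","items":{"type":"array","items":{"type":"number"}}}},"force":{"type":"number"}},"required":["moves"]}

```bash
mkdir -p pics; cat > h.py <<'E'
import numpy as np, cv2
from workcell import manip
def save(n,name):
    im=manip.camera(n); cv2.imwrite('pics/'+name+'.png',im[:,:,::-1]); return im
def K(n):
    i=manip.camera_info(n); f=210/np.tan(np.radians(i['vfov'])/2); return f,i['cx'],i['cy'],np.array(i['pose'])
def ray(n,rc):
    f,cx,cy,P=K(n); d=np.array([(rc[1]-cx)/f,(rc[0]-cy)/f,1]); return P[:3,3],P[:3,:3]@d
def onz(n,rc,z):
    o,d=ray(n,rc); t=(z-o[2])/d[2]; return o+t*d
def proj(n,p):
    f,cx,cy,P=K(n); q=P[:3,:3].T@(np.array(p)-P[:3,3]); return np.array([cy+f*q[1]/q[2],cx+f*q[0]/q[2]])
E
python3 - <<'E'
from h import *
np.set_printoptions(precision=4,suppress=True)
o=manip.get_obs()
for k,v in o.items(): print(k,np.round(v,4))
for c in('side','top'):
    save(c,c+'0'); print(c,manip.camera_info(c))
    for q in ['paddle','paddle_grip','paddle_rim','rack','rack_gap','jar','pinch_bowl','tongs','trivet_a']:
        r=manip.pinpoint(q,c); print(q,[(np.round(x['pixel'],1),round(x['confidence'],2)) for x in r[:3]])
E
```

```text
clock 0.0
joint_pos [ 1.3024  0.3329 -0.0647  1.4609  0.0216  1.3499 -0.0885]
joint_velocities [-0.0006  0.0012 -0.0022 -0.0008  0.0002 -0.0028  0.0003]
tau [  0.0007 -62.5452   0.0493 -39.1611   0.0162   0.0097  -0.    ]
position [ 0.152  -0.606   0.3031]
ee_rot [-0.7017 -0.0872  0.7019 -0.0862]
ft_force [0.7344 0.7919 0.6818]
torque [ 0.0243 -0.0122 -0.0455]
grip_width 1.0028
side {'vfov': 55.23710448603991, 'cx': 273.52604881716087, 'cy': 208.15741506528863, 'pose': array([[-0.888 , -0.4041,  0.2195,  0.2655],
       [-0.4599,  0.7845, -0.4161,  0.4159],
       [-0.0041, -0.4704, -0.8824,  1.0497],
       [ 0.    ,  0.    ,  0.    ,  1.    ]])}
paddle [(array([265.2, 268.9]), 0.93)]
paddle_grip [(array([274.4, 303.8]), 0.79)]
paddle_rim [(array([255.2, 248.6]), 0.88)]
rack [(array([148.1, 328.1]), 0.92)]
rack_gap [(array([140. , 331.1]), 0.58)]
jar [(array([171.2, 272.1]), 0.95)]
pinch_bowl [(array([206.1, 305.2]), 0.74)]
tongs [(array([317.6, 198.6]), 0.5)]
trivet_a [(array([141.1, 326.8]), 0.74)]
top {'vfov': 42.447380397340865, 'cx': 282.33365686554583, 'cy': 214.36145976474975, 'pose': array([[ 0.0073, -0.9992,  0.0395,  0.4371],
       [-0.9999, -0.0068,  0.0129, -0.0555],
       [-0.0126, -0.0396, -0.9991,  1.2812],
       [ 0.    ,  0.    ,  0.    ,  1.    ]])}
paddle [(array([226.7, 233.1]), 0.93)]
paddle_grip [(array([266.8, 235.2]), 0.6)]
paddle_rim [(array([204.9, 229.7]), 0.94), (array([171.2, 344.1]), 0.42)]
rack [(array([223.9, 419.5]), 0.7), (array([205.4, 230.3]), 0.56)]
rack_gap [(array([222.6, 424.5]), 0.66)]
jar [(array([169.2, 343.8]), 0.78), (array([226.1, 236.1]), 0.17)]
pinch_bowl [(array([231.5, 318.7]), 0.59)]
tongs [(array([189.3, 145.3]), 0.76)]
trivet_a [(array([221.5, 411.8]), 0.83), (array([226.6, 439.5]), 0.65)]
```

View pics/top0.png

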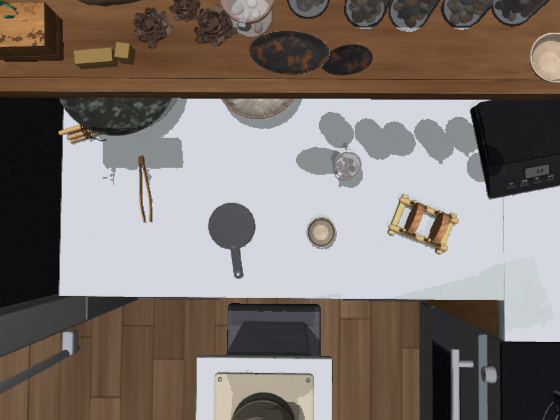

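View pics/side0.png

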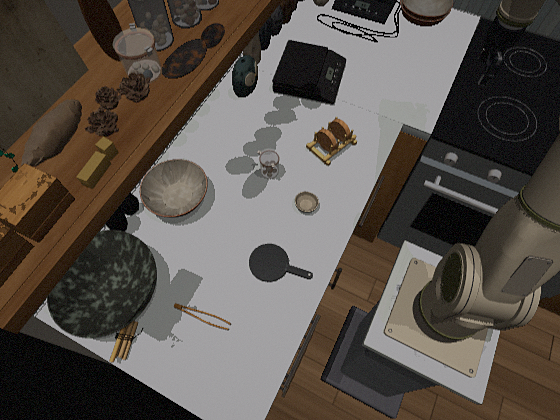

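```bash
cat > m.py <<'E'
from h import *
from scipy.optimize import least_squares
from scipy.spatial.transform import Rotation as Ro
np.set_printoptions(precision=4,suppress=True)
def best(q,c): 
    r=manip.regions_of(q,c); return r
E
python3 - <<'E'
from m import *
o=manip.get_obs(); R=Ro.from_quat(o['ee_rot']).as_matrix(); print(R)
for c in('side','top'):
    im=save(c,c+'1')
    r=manip.regions_of('paddle',c); m=r[0]['mask']; print(c,r[0]['confidence'],r[0]['rect'],m.sum(), len(r))
    # outline of top silhouette to plane z=.012/.006
    ys,xs=np.nonzero(m); P=np.array([onz(c,(y,x),0.009)[:2] for y,x in zip(ys,xs)])
    # template fit: paddle 2D shape, area-based with smooth sdf on mask contour
    cn,_=cv2.findContours(m.astype(np.uint8),cv2.RETR_EXTERNAL,cv2.CHAIN_APPROX_NONE)
    ct=max(cn,key=len)[:,0]; C=np.array([onz(c,(y,x),0.009)[:2] for x,y in ct])
    def sdf(p,pt):
        d=pt-p[:2]; cc,s=np.cos(p[2]),np.sin(p[2]); u=d@[cc,s]; v=d@[-s,cc]
        a=np.hypot(u,v)-.055; qx=abs(u-.0625)-.0625; qy=abs(v)-.010
        b=np.hypot(np.maximum(qx,0),np.maximum(qy,0))+np.minimum(np.maximum(qx,qy),0)
        return np.minimum(a,b)
    x0=[*P.mean(0),np.pi]
    s=least_squares(lambda p:sdf(p,C)+.001,x0,loss='soft_l1',f_scale=.002); print('fit',s.x,np.degrees(s.x[2]),np.abs(s.fun).mean())
    for q,z in [('paddle',0.006),('paddle_grip',.012),('paddle_rim',.006),('rack',0),('rack_gap',.0208),('trivet_a',.053),('jar',0),('pinch_bowl',0),('tongs',0)]:
        for x in manip.pinpoint(q,c)[:2]: print(q,round(x['confidence'],2),onz(c,x['pixel'],z)[:2])
top=cv2.imread('pics/top1.png')[180:270,370:480]; cv2.imwrite('pics/rackt.png',cv2.resize(top,None,fx=6,fy=6,interpolation=cv2.INTER_CUBIC))
s=cv2.imread('pics/side1.png')[105:175,290:370]; cv2.imwrite('pics/racks.png',cv2.resize(s,None,fx=8,fy=8,interpolation=cv2.INTER_CUBIC))
E
```

```text
[[ 0.0001  0.2433 -0.9699]
 [-0.     -0.9699 -0.2433]
 [-1.      0.0001 -0.0001]]
side 0.66 [248.9, 244.4, 313.5, 278.6] 1397 1
fit [0.4601 0.0805 3.2889] 188.43764460245313 0.0008156370052347077
paddle 0.94 [0.4609 0.0761]
paddle_grip 0.68 [0.3571 0.0661]
paddle_rim 0.63 [0.516  0.0874]
rack_gap 0.82 [ 0.4583 -0.3796]
rack_gap 0.54 [0.3537 0.0665]
trivet_a 0.85 [ 0.4651 -0.3339]
trivet_a 0.78 [ 0.4554 -0.4042]
jar 0.71 [ 0.5916 -0.19  ]
pinch_bowl 0.73 [ 0.4471 -0.1241]
tongs 0.68 [ 0.4451 -0.1366]
tongs 0.66 [0.5473 0.2928]
top 0.65 [304.1, 215.4, 337.0, 250.3] 696 3
fit [  0.4425  -0.1068 666.8885] 38209.89600030568 0.01635365451825945
paddle 0.63 [0.4566 0.0753]
paddle_grip 0.97 [0.3617 0.0692]
paddle_rim 0.65 [0.5157 0.0895]
paddle_rim 0.6 [ 0.5918 -0.177 ]
rack 0.94 [ 0.4693 -0.3655]
rack_gap 0.77 [ 0.4723 -0.3605]
rack_gap 0.61 [ 0.4443 -0.1212]
trivet_a 0.95 [ 0.4778 -0.3378]
trivet_a 0.76 [ 0.4574 -0.3989]
jar 0.66 [ 0.5966 -0.1835]
pinch_bowl 0.96 [ 0.4456 -0.1208]
tongs 0.75 [0.5407 0.2894]
```

```bash
cat >> m.py <<'E'
def sdf(p,pt):
    d=pt-p[:2]; cc,s=np.cos(p[2]),np.sin(p[2]); u=d@[cc,s]; v=d@[-s,cc]
    a=np.hypot(u,v)-.055; qx=abs(u-.0625)-.0625; qy=abs(v)-.010
    b=np.hypot(np.maximum(qx,0),np.maximum(qy,0))+np.minimum(np.maximum(qx,qy),0)
    return np.minimum(a,b)
E
python3 - <<'E'
from m import *
for c,box,z in(('top',(190,290,200,270),.011),('side',(235,290,240,325),.008)):
    im=cv2.imread(f'pics/{c}1.png'); g=im.max(2).astype(int)
    a,b,l,r=box; m=np.zeros(g.shape,np.uint8); m[a:b,l:r]=(g[a:b,l:r]<120)
    n,lab,st,_=cv2.connectedComponentsWithStats(m); k=1+np.argmax(st[1:,4]); m=(lab==k).astype(np.uint8); print(c,st[k])
    cn,_=cv2.findContours(m,cv2.RETR_EXTERNAL,cv2.CHAIN_APPROX_NONE)
    ct=max(cn,key=len)[:,0]; C=np.array([onz(c,(y,x),z)[:2] for x,y in ct])
    s=least_squares(lambda p:sdf(p,C)+.001,[.46,.078,np.pi],loss='soft_l1',f_scale=.002); p=s.x
    u=np.array([np.cos(p[2]),np.sin(p[2])]); print('fit',p,np.degrees(p[2]),np.abs(s.fun).mean(),'grip',p[:2]+.1*u,'rim',p[:2]-.055*u)
E
```

```text
top [ 208  203   47   75 1942]
fit [0.4599 0.0806 3.2953] 188.80657799174344 0.0007252801898201954 grip [0.3611 0.0653] rim [0.5143 0.089 ]
side [ 249  243   64   40 1436]
fit [0.4599 0.0796 3.2849] 188.2109492348645 0.0010347886102770871 grip [0.3609 0.0654] rim [0.5143 0.0875]
```

View pics/rackt.png

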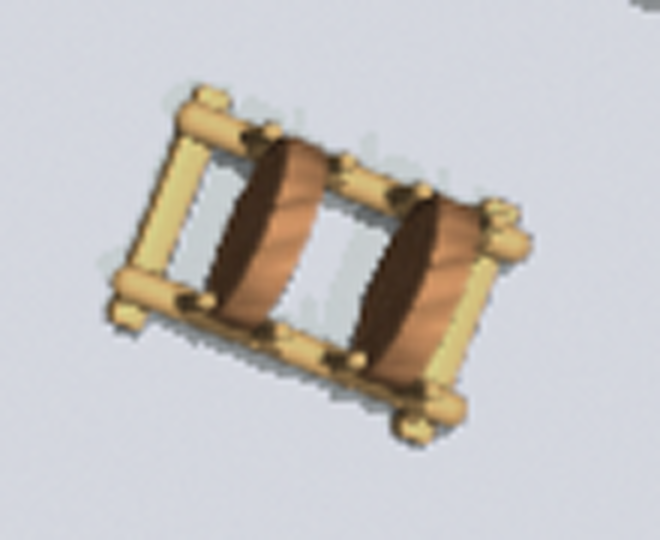

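View pics/racks.png

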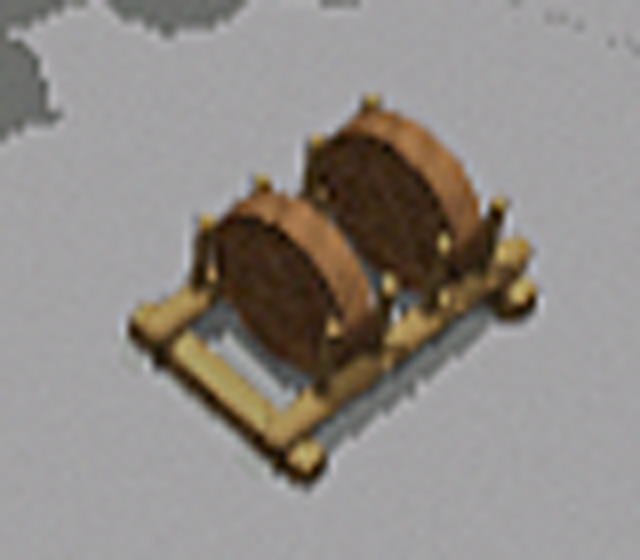

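```bash
python3 - <<'E'
from m import *
T=lambda l:[((Y+.5)/6-.5+180,(X+.5)/6-.5+370) for X,Y in l]
S=lambda l:[((Y+.5)/8-.5+105,(X+.5)/8-.5+290) for X,Y in l]
pts=[]
for y,rc in zip([.045,.015,-.015],T([(272,130),(346,163),(424,192)])): pts.append(('top',rc,.034,y))
for y,rc in zip([.045,.015,-.015,-.045],T([(206,300),(283,328),(358,360),(432,390)])): pts.append(('top',rc,-.034,y))
for y,rc in zip([-.045,-.015,.015,.045],S([(371,102),(316,142),(262,183),(206,222)])): pts.append(('side',rc,.034,y))
for y,rc in zip([-.045,-.015,.015,.045],S([(498,205),(444,243),(388,285),(333,328)])): pts.append(('side',rc,-.034,y))
def res(p,sel):
    out=[]
    for c,rc,x,y in pts:
        if c not in sel: continue
        cc,s=np.cos(p[2]),np.sin(p[2])
        out+=list(proj(c,[p[0]+cc*x-s*y,p[1]+s*x+cc*y,.074])-rc)
    return np.array(out)
for sel in(['top'],['side'],['top','side']):
    s=least_squares(res,[.46,-.37,-.3],args=(sel,)); print(sel,s.x,np.degrees(s.x[2]),np.abs(s.fun).mean(),np.abs(s.fun).max())
E
```

```text
['top'] [ 0.4678 -0.365  -0.3734] -21.39330770676002 0.18297245934867185 0.44916097578035874
['side'] [ 0.4676 -0.3662 -0.3678] -21.07621309717497 0.10990757922627914 0.23709219111708535
['top', 'side'] [ 0.4677 -0.3653 -0.372 ] -21.31291973562851 0.19116180446897413 0.47795417472445934
```

Request:
arm_command([
  [[0.3,0,-0.5,-1,0],[0.3,0,-0.5,-1,0],[0.3,0,-0.5,-1,0],[0.3,0,-0.5,-1,0],[0.3,0,-0.5,-1,0],[0.3,0,-0.5,-1,0],[0.3,0,-0.5,-1,0],[0.3,0,-0.5,-1,0],[0.3,0,-0.5,-1,0],[0.3,0,-0.5,-1,0],[0.3,0,-0.5,-1,0],[0.3,0,-0.5,-1,0]],
], force=20)

```text
clock: 3.1
position: [0.4074, -0.3867, 0.3041]
ee_rot: [0.702, 0.087, -0.702, 0.087]
ft_force: [0.2, -0.6, 1.0]
grip_width: 0.699
```

Request:
arm_command([
  [[0.3,0.4,-1,-0.1,0.5],[0.3,0.4,-1,-0.1,0.5],[0.3,0.4,-1,-0.1,0.5],[0.3,0.4,-1,-0.1,0.5],[0.3,0.4,-1,-0.1,0.5],[0.3,0.4,-1,-0.1,0.5],[0.3,0.4,-1,-0.1,0.5],[0.3,0.4,-1,-0.1,0.5],[0.3,0.4,-1,-0.1,0.5],[0.3,0.4,-1,-0.1,0.5],[0.3,0.4,-1,-0.1,0.5],[0.3,0,-1,-0.1,0]],
])

```text
clock: 4.1
position: [0.376, -0.0866, 0.1925]
ee_rot: [-0.705, -0.053, 0.706, -0.053]
ft_force: [-0.1, -0.5, 0.1]
grip_width: 0.704
```

```bash
cat > s.py <<'E'
from m import *
import sys
o=manip.get_obs(); R=Ro.from_quat(o['ee_rot']).as_matrix(); p=o['position']
print('t',o['clock'],'p',p,'yaw y',np.degrees(np.arctan2(R[1,1],R[0,1])),'x',R[:,0],'F',o['ft_force'],'M',o['torque'],'w',o['grip_width'],'j',o['joint_pos'])
if len(sys.argv)>=4:
    d=np.array([float(v) for v in sys.argv[1:4]])-p; print('to go tool/25mm',R.T@d/.025,'world',d)
E
python3 s.py 0.361 0.0653 0.15
```

```text
t 4.1 p [ 0.376  -0.0866  0.1925] yaw y -81.45686244339883 x [-0.0018  0.0002 -1.    ] F [-0.0757 -0.5251  0.0886] M [-0.0441  0.0016 -0.0442] w 0.7038580243420267 j [ 0.6841 -0.0759 -0.5483  2.1559 -0.0455  1.0527 -1.262 ]
to go tool/25mm [ 1.7014 -6.0962 -0.3133] world [-0.015   0.1519 -0.0425]
```

Request:
arm_command([
  [[0.3,0.2,-1,-0.05,0],[0.3,0.2,-1,-0.05,0],[0.3,0.2,-1,-0.05,0],[0.3,0.2,-1,-0.05,0],[0.3,0.3,-1,-0.05,0],[0.3,0.3,-1,-0.05,0],[0.3,0.3,-0.1,0,0],[0.3,0,0,0,0]],
])

```text
clock: 4.77
position: [0.3611, 0.065, 0.1506]
ee_rot: [-0.705, -0.054, 0.705, -0.054]
ft_force: [-0.9, -0.5, -0.3]
grip_width: 0.699
```

```bash
python3 s.py 0.361 0.0653 0.078; python3 -c "
from m import *
save('top','t2');save('side','s2')
for n,(a,b,l,r) in {'t2':(180,300,180,300),'s2':(200,320,230,390)}.items():
    cv2.imwrite('pics/%sc.png'%n,cv2.resize(cv2.imread('pics/%s.png'%n)[a:b,l:r],None,fx=4,fy=4))
"
```

```text
t 4.7667 p [0.3611 0.065  0.1506] yaw y -81.25217548750481 x [-0.0011 -0.0001 -1.    ] F [-0.914  -0.5187 -0.3183] M [-0.0316  0.0006  0.04  ] w 0.698904460875547 j [ 0.5143 -0.0526 -0.7837  2.2317 -0.0459  0.9488 -1.6601]
to go tool/25mm [ 2.9029 -0.0123 -0.0018] world [-0.0001  0.0003 -0.0726]
```

View pics/t2c.png

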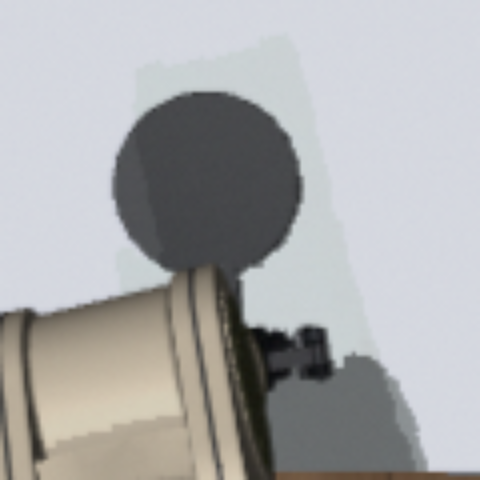

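View pics/s2c.png

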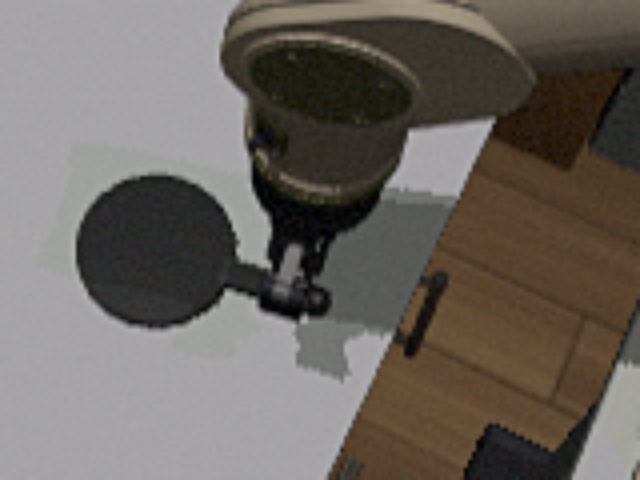

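Request:
arm_command([
  [[0.3,0.6,0,0,0],[0.3,0.6,0,0,0],[0.3,0.5,0,0,0],[0.3,0.5,0,0,0],[0.3,0.3,0,0,0],[0.3,0,0,0,0]],
])

```text
clock: 5.37
position: [0.3613, 0.0631, 0.088]
ee_rot: [-0.704, -0.052, 0.706, -0.052]
ft_force: [-0.2, 0.2, -0.2]
grip_width: 0.699
```

```bash
python3 s.py 0.361 0.0653 0.078; python3 -c "
from m import *
save('side','s3')
for n,(a,b,l,r) in {'s3':(200,320,230,390)}.items():
    cv2.imwrite('pics/%sc.png'%n,cv2.resize(cv2.imread('pics/%s.png'%n)[a:b,l:r],None,fx=4,fy=4))
"
```

```text
t 5.3667 p [0.3613 0.0631 0.088 ] yaw y -81.50115556353637 x [-0.002  -0.0001 -1.    ] F [-0.2446  0.1888 -0.2062] M [ 0.0018  0.0044 -0.0183] w 0.699487138943627 j [ 0.4881  0.1011 -0.7905  2.2811  0.1     0.7936 -1.7926]
to go tool/25mm [ 0.4011 -0.0868 -0.0032] world [-0.0003  0.0022 -0.01  ]
```

View pics/s3c.png

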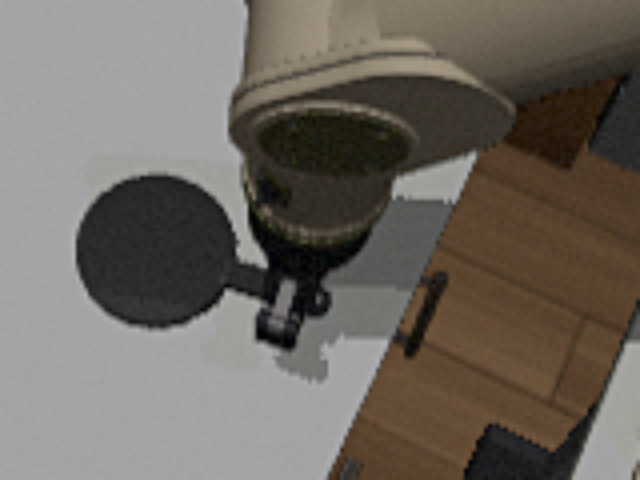

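Request:
arm_command([
  [[0.3,0.2,-0.09,0,0],[0.3,0.2,0,0,0],[0.3,0,0,0,0]],
])

```text
clock: 5.67
position: [0.3613, 0.0662, 0.0785]
ee_rot: [-0.705, -0.053, 0.705, -0.053]
ft_force: [-0.6, -0.1, -0.5]
grip_width: 0.701
```

```bash
python3 s.py 0.361 0.0653 0.074
```

```text
t 5.6667 p [0.3613 0.0662 0.0785] yaw y -81.41548321461495 x [-0.0001 -0.0003 -1.    ] F [-0.6261 -0.1249 -0.5065] M [-0.0343  0.0354  0.028 ] w 0.7013545403097662 j [ 0.4741  0.1272 -0.7895  2.2867  0.1301  0.7695 -1.826 ]
to go tool/25mm [0.1806 0.0345 0.0163] world [-0.0003 -0.0009 -0.0045]
```

Request:
arm_command([
  [[0.65,0.1,0.03,0,0],[0.7,0.06,0,0,0],[0.7,0,0,0,0],[0.7,0,0,0,0]],
])

```text
clock: 6.0
position: [0.3615, 0.0655, 0.0749]
ee_rot: [0.705, 0.053, -0.705, 0.053]
ft_force: [0.0, -0.9, -0.6]
grip_width: 0.297
```

```bash
python3 s.py 0.361 0.0653 0.074
```

```text
t 6.0 p [0.3615 0.0655 0.0749] yaw y -81.41421398987426 x [ 0.     -0.0001 -1.    ] F [ 0.0211 -0.8766 -0.614 ] M [-0.0367  0.0182  0.006 ] w 0.2972124854121912 j [ 0.4716  0.137  -0.7864  2.2887  0.1407  0.7609 -1.8333]
to go tool/25mm [0.0365 0.0068 0.0215] world [-0.0005 -0.0002 -0.0009]
```

Request:
arm_command([
  [[1,0.03,0,0,0],[1,0,0,0,0],[1,0,0,0,0],[1,0,0,0,0]],
], force=20)

```text
clock: 6.33
position: [0.3616, 0.0656, 0.0747]
ee_rot: [-0.705, -0.053, 0.705, -0.053]
ft_force: [-4.6, -0.4, 13.0]
grip_width: 0.227
```

```bash
python3 s.py 0.361 0.0653 0.074;  python3 -c "
from m import *
save('side','s4');save('top','t4')
for n,(a,b,l,r) in {'s4':(200,320,230,390),'t4':(180,300,180,300)}.items():
    cv2.imwrite('pics/%sc.png'%n,cv2.resize(cv2.imread('pics/%s.png'%n)[a:b,l:r],None,fx=4,fy=4))
"
```

```text
t 6.3333 p [0.3616 0.0656 0.0747] yaw y -81.42419743899289 x [ 0.     -0.0006 -1.    ] F [-4.6371 -0.4037 12.9847] M [-0.0924  0.9964 -0.1124] w 0.22734247416764897 j [ 0.4708  0.1381 -0.7863  2.2884  0.1426  0.7606 -1.8355]
to go tool/25mm [0.0264 0.0089 0.0275] world [-0.0006 -0.0003 -0.0007]
```

View pics/s4c.png

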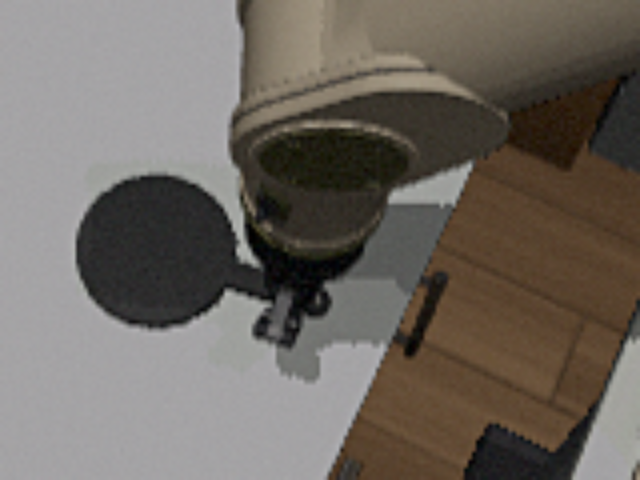

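View pics/t4c.png

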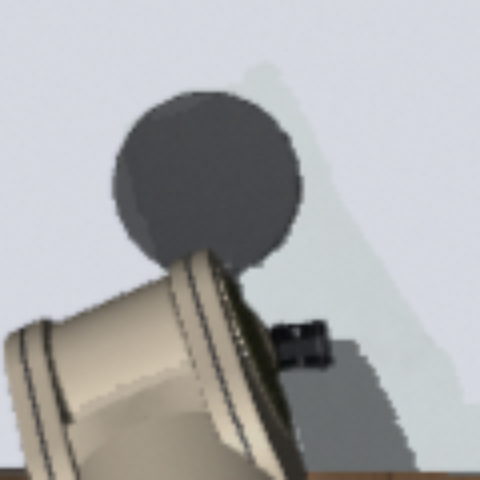

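```bash
python3 - <<'E'
import numpy as np
th=np.radians(np.arange(0,92.6,2.5)); r=155-1.5*np.sin(th)
x=r*np.cos(th)-6*np.sin(th); z=r*np.sin(th)+6*np.cos(th)
for i in range(37): print(round(np.degrees(th[i+1]),1),'x %.2f z %.2f'%(-(z[i+1]-z[i])/25,(x[i+1]-x[i])/25), '| cum', np.round([x[i+1]-x[0],z[i+1]-z[0]],1))
E
```

```text
2.5 x -0.27 z -0.02 | cum [-0.5  6.8]
5.0 x -0.27 z -0.03 | cum [-1.2 13.5]
7.5 x -0.27 z -0.04 | cum [-2.3 20.2]
10.0 x -0.26 z -0.05 | cum [-3.7 26.8]
12.5 x -0.26 z -0.07 | cum [-5.3 33.3]
15.0 x -0.26 z -0.08 | cum [-7.2 39.8]
17.5 x -0.26 z -0.09 | cum [-9.4 46.2]
20.0 x -0.25 z -0.10 | cum [-11.9  52.5]
22.5 x -0.25 z -0.11 | cum [-14.6  58.6]
25.0 x -0.24 z -0.12 | cum [-17.6  64.7]
27.5 x -0.24 z -0.13 | cum [-20.9  70.6]
30.0 x -0.23 z -0.14 | cum [-24.4  76.3]
32.5 x -0.22 z -0.15 | cum [-28.2  81.9]
35.0 x -0.22 z -0.16 | cum [-32.2  87.3]
37.5 x -0.21 z -0.17 | cum [-36.4  92.6]
40.0 x -0.20 z -0.18 | cum [-40.9  97.6]
42.5 x -0.19 z -0.19 | cum [-45.5 102.5]
45.0 x -0.19 z -0.19 | cum [-50.4 107.1]
47.5 x -0.18 z -0.20 | cum [-55.5 111.5]
50.0 x -0.17 z -0.21 | cum [-60.7 115.7]
52.5 x -0.16 z -0.22 | cum [-66.1 119.7]
55.0 x -0.15 z -0.22 | cum [-71.7 123.4]
57.5 x -0.14 z -0.23 | cum [-77.5 126.9]
60.0 x -0.13 z -0.24 | cum [-83.3 130.1]
62.5 x -0.12 z -0.24 | cum [-89.4 133.1]
65.0 x -0.11 z -0.25 | cum [-95.5 135.8]
67.5 x -0.10 z -0.25 | cum [-101.8  138.2]
70.0 x -0.09 z -0.25 | cum [-108.1  140.4]
72.5 x -0.08 z -0.26 | cum [-114.5  142.3]
75.0 x -0.06 z -0.26 | cum [-121.1  143.9]
77.5 x -0.05 z -0.26 | cum [-127.6  145.2]
80.0 x -0.04 z -0.26 | cum [-134.2  146.2]
82.5 x -0.03 z -0.27 | cum [-140.9  147. ]
85.0 x -0.02 z -0.27 | cum [-147.6  147.4]
87.5 x -0.01 z -0.27 | cum [-154.3  147.6]
90.0 x 0.00 z -0.27 | cum [-161.   147.5]
92.5 x 0.02 z -0.27 | cum [-167.7  147.1]
```

Request:
arm_command([
  [[1,-0.14,0,-0.01,0],[1,-0.26,0,-0.02,0],[1,-0.27,0,-0.03,0],[1,-0.27,0,-0.05,0],[1,-0.26,0,-0.06,0],[1,-0.26,0,-0.08,0],[1,-0.13,0,-0.04,0]],
])

```text
clock: 7.02
position: [0.3692, 0.0667, 0.115]
ee_rot: [0.706, 0.053, -0.705, 0.053]
ft_force: [-0.2, -0.0, -3.3]
grip_width: 0.229
```

```bash
python3 s.py;  python3 -c "
from m import *
save('side','s5');save('top','t5')
for n,(a,b,l,r) in {'s5':(200,320,230,390),'t5':(180,300,180,300)}.items():
    cv2.imwrite('pics/%sc.png'%n,cv2.resize(cv2.imread('pics/%s.png'%n)[a:b,l:r],None,fx=4,fy=4))
"
```

```text
t 7.0167 p [0.3692 0.0667 0.115 ] yaw y -81.41977858095618 x [ 0.0011 -0.0002 -1.    ] F [-0.1938 -0.0255 -3.2584] M [-0.0105  0.1744  0.0352] w 0.2286534032693978 j [ 0.5011  0.0538 -0.7985  2.2449  0.0516  0.8588 -1.7514]
```

View pics/s5c.png

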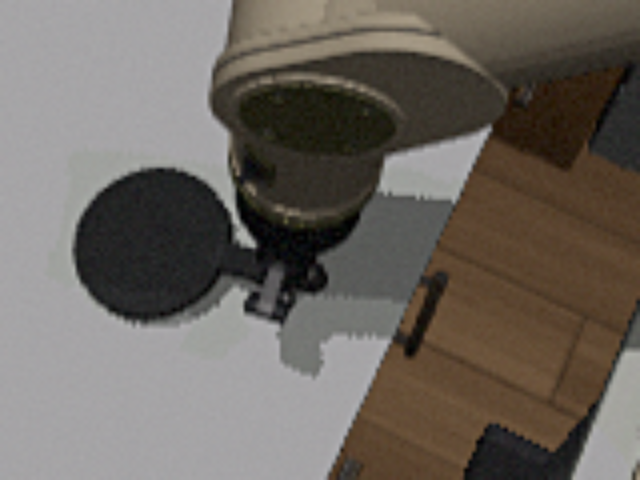

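View pics/t5c.png

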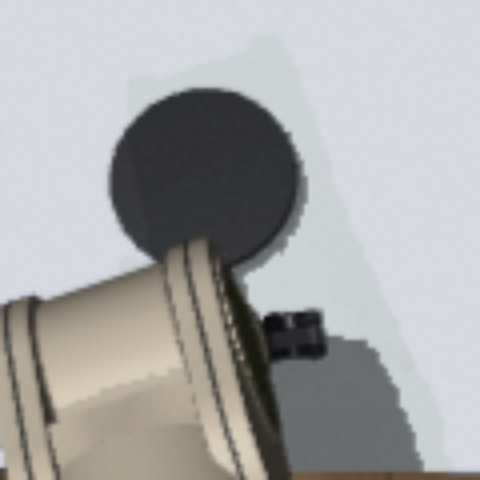

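```bash
cat > fit.py <<'E'
from m import *
a=np.linspace(0,2*np.pi,180,endpoint=False)
def hull(c,p,yaw):
    # p: center of mid-disc x,y,z, theta (handle raised); yaw handle dir
    u=np.array([np.cos(yaw),np.sin(yaw),0]); v=np.array([-u[1],u[0],0]); k=np.array([0,0,1.])
    ex=np.cos(p[3])*u+np.sin(p[3])*k; ez=-np.sin(p[3])*u+np.cos(p[3])*k; c0=np.array(p[:3])
    P=[c0+.055*(np.cos(t)*ex+np.sin(t)*v)+s*.006*ez for s in(-1,1) for t in a]
    q=np.array([proj(c,x)[::-1] for x in P],np.float32); return cv2.convexHull(q)[:,0]
def contour(c,name,box,thr=85):
    im=cv2.imread(f'pics/{name}.png'); g=im.max(2); l,r,t,b=box
    m=np.zeros(g.shape,np.uint8); m[t:b,l:r]=(g[t:b,l:r]<thr)
    n,lab,st,_=cv2.connectedComponentsWithStats(m,connectivity=4); kk=1+np.argmax(st[1:,4]); m=(lab==kk).astype(np.uint8)
    cn,_=cv2.findContours(m,cv2.RETR_EXTERNAL,cv2.CHAIN_APPROX_NONE); C=max(cn,key=len)[:,0].astype(float)
    ok=(C[:,0]>l)&(C[:,0]<r-1)&(C[:,1]>t)&(C[:,1]<b-1); return C[ok]
def fit(names,boxes,yaw,p0,tol=.02,thr=85):
    Cs={c:contour(c,names[c],boxes[c],thr) for c in names}
    def res(p):
        out=[]
        for c,C in Cs.items():
            H=hull(c,p,yaw)
            out+=[cv2.pointPolygonTest(H.reshape(-1,1,2),tuple(x),True)-.4 for x in C]
        return np.array(out)
    s=least_squares(res,p0,loss='cauchy',f_scale=.7,x_scale=[.01,.01,.01,.1],diff_step=1e-4)
    return s.x,Cs,s
def report(p,yaw,tcp):
    u=np.array([np.cos(yaw),np.sin(yaw),0]);k=np.array([0,0,1.])
    ex=np.cos(p[3])*u+np.sin(p[3])*k; ez=-np.sin(p[3])*u+np.cos(p[3])*k
    cor=p[:3]-.055*ex; low=cor[2]-.006*abs(np.cos(p[3]))
    g=tcp-np.array([0,0,.0685])-p[:3]
    print('theta',np.degrees(p[3]),'centre',p[:3],'rim mid',cor,'lowest z',low,'grip along/off', g@ex,g@ez,g@np.cross(ez,ex))
E
cat > f5.py <<'E'
from fit import *
yaw=np.radians(188.5)
import sys
names={'side':sys.argv[1],'top':sys.argv[2]}
E
python3 - <<'E'
from fit import *
yaw=np.radians(188.5)
boxes={'side':(235,288,230,290),'top':(195,270,190,243)}
for nm in({'side':'s2','top':'t2'},{'side':'s5','top':'t5'},{'side':'s5'},{'top':'t5'}):
    p,Cs,s=fit(nm,boxes,yaw,[.46,.08,.01,.1]); print(nm,[len(v) for v in Cs.values()],np.median(np.abs(s.fun))); report(p,yaw,manip.get_obs()['position'])
E
```

```text
Traceback (most recent call last):
  File "fit.py", line 23, in fit
    s=least_squares(res,p0,loss='cauchy',f_scale=.7,x_scale=[.01,.01,.01,.1],diff_step=1e-4)
  File "fit.py", line 20, in res
    H=hull(c,p,yaw)
  File "fit.py", line 8, in hull
    q=np.array([proj(c,x)[::-1] for x in P],np.float32); return cv2.convexHull(q)[:,0]
                ~~~~^^^^^
  File "h.py", line 12, in proj
    f,cx,cy,P=K(n); q=P[:3,:3].T@(np.array(p)-P[:3,3]); return np.array([cy+f*q[1]/q[2],cx+f*q[0]/q[2]])
              ~^^^
  File "h.py", line 6, in K
    i=manip.camera_info(n); f=210/np.tan(np.radians(i['vfov'])/2); return f,i['cx'],i['cy'],np.array(i['pose'])
ValueError: time passes only in moves, steps and waits
```

```bash
python3 - <<'E'
import re
s=open('h.py').read()
s=s.replace("def K(n):\n    i=","import functools\n@functools.lru_cache(None)\ndef K(n):\n    i=")
open('h.py','w').write(s)
E
python3 - <<'E'
from fit import *
yaw=np.radians(188.5); print(manip.get_obs()['clock'])
boxes={'side':(235,288,230,290),'top':(195,270,190,243)}
for nm in({'side':'s2','top':'t2'},{'side':'s5','top':'t5'},{'side':'s5'},{'top':'t5'}):
    p,Cs,s=fit(nm,boxes,yaw,[.46,.08,.01,.1]); print(nm,[len(v) for v in Cs.values()],np.median(np.abs(s.fun))); report(p,yaw,manip.get_obs()['position'])
E
```

```text
7.1167
{'side': 's2', 'top': 't2'} [95, 112] 0.5497553764235511
theta 9.91542863219782 centre [0.4594 0.0803 0.0087] rim mid [ 0.513   0.0883 -0.0008] lowest z -0.006670409628456833 grip along/off 0.09633379287542838 0.02106800978718185 0.00015173949192617123
{'side': 's5', 'top': 't5'} [95, 110] 0.3571877696288803
theta 19.48522391427824 centre [0.4621 0.0809 0.0206] rim mid [0.5134 0.0886 0.0023] lowest z -0.0033990960676208246 grip along/off 0.09707145845556295 -0.007351735511176724 0.00035307249382870114
{'side': 's5'} [95] 0.24511639178797362
theta 15.246521615233931 centre [0.4657 0.074  0.0008] rim mid [ 0.5181  0.0819 -0.0136] lowest z -0.019415397966704072 grip along/off 0.10498641389363793 0.018248942368809185 -0.006961679568152321
{'top': 't5'} [110] 0.2959686493577818
theta 17.99214988026876 centre [ 0.4628  0.0833 -0.0001] rim mid [ 0.5146  0.0911 -0.0171] lowest z -0.022826878696901844 grip along/off 0.10467456461087259 0.014563207482258842 0.0026642479483727764
```

```bash
cat >> fit.py <<'E'
def fit1(names,boxes,yaw,tcp,th0,thr=85,free=False):
    Cs={c:contour(c,names[c],boxes[c],thr) for c in names}
    u=np.array([np.cos(yaw),np.sin(yaw),0]);k=np.array([0,0,1.])
    g=tcp-np.array([0,0,.0685])
    def pose(q):
        ex=np.cos(q[0])*u+np.sin(q[0])*k
        return [*(g-(.1+q[1])*ex),q[0]]
    def res(q):
        q=np.array([q[0],q[1] if len(q)>1 else 0]); p=pose(q); out=[]
        for c,C in Cs.items():
            H=hull(c,p,yaw).reshape(-1,1,2)
            out+=[cv2.pointPolygonTest(H,tuple(x),True)-.4 for x in C]
        return np.array(out)
    s=least_squares(res,[th0,0] if free else [th0],loss='cauchy',f_scale=.7,diff_step=1e-4,x_scale=[.1,.01] if free else [.1])
    q=s.x if free else [s.x[0],0]
    return np.array(pose(q)),s
E
python3 - <<'E'
from fit import *
yaw=np.radians(188.5); 
tcp=manip.get_obs()['position']
boxes={'side':(235,288,230,290),'top':(195,270,190,243)}
for nm,t in(({'side':'s2','top':'t2'},np.array([.3611,.065,.0745])),({'side':'s5','top':'t5'},tcp),({'side':'s5'},tcp),({'top':'t5'},tcp)):
  for fr in (0,1):
    p,s=fit1(nm,boxes,yaw,t,.1,free=fr); print(nm,s.cost,s.x); report(p,yaw,t)
E
```

```text
{'side': 's2', 'top': 't2'} 44.47419530460057 [-0.]
theta -6.607837471865239e-07 centre [0.46   0.0798 0.006 ] rim mid [0.5144 0.0879 0.006 ] lowest z 1.7875920570176174e-09 grip along/off 0.09999999999999999 -2.408632070517128e-19 5.204170427930421e-18
{'side': 's2', 'top': 't2'} 43.24013415267445 [ 0.     -0.0007]
theta 0.002170094945984578 centre [0.4593 0.0797 0.006 ] rim mid [0.5137 0.0878 0.006 ] lowest z -5.84410527161832e-06 grip along/off 0.0992986929544503 -5.124549330888517e-20 -5.204170427930421e-18
{'side': 's5', 'top': 't5'} 33.57252526680682 [0.3126]
theta 17.913132191176857 centre [0.4633 0.0807 0.0153] rim mid [ 0.5151  0.0885 -0.0016] lowest z -0.007331113004917293 grip along/off 0.10000000000000002 0.0 -5.204170427930421e-18
{'side': 's5', 'top': 't5'} 29.020809911103708 [ 0.283  -0.0024]
theta 16.213743559201745 centre [0.4619 0.0805 0.0188] rim mid [0.5141 0.0883 0.0035] lowest z -0.0023090085627617577 grip along/off 0.09756621759419894 6.938893903907228e-18 -1.734723475976807e-18
{'side': 's5'} 10.94935833105408 [0.3044]
theta 17.44249391705036 centre [0.4636 0.
[... 180 characters left out ...]
397935350461 [ 0.2795 -0.0025]
theta 16.01490688498315 centre [0.4619 0.0805 0.0192] rim mid [0.5141 0.0883 0.004 ] lowest z -0.0017769532689866398 grip along/off 0.0974604552632087 1.0408340855860843e-17 0.0
{'top': 't5'} 21.318340625751475 [0.3262]
theta 18.68917523761966 centre [0.4629 0.0807 0.014 ] rim mid [ 0.5144  0.0884 -0.0036] lowest z -0.009298788300626437 grip along/off 0.10000000000000003 -3.469446951953614e-18 -1.957069250105077e-18
{'top': 't5'} 20.904433000986472 [ 0.3022 -0.0015]
theta 17.312827886716743 centre [0.4622 0.0806 0.0167] rim mid [0.5141 0.0883 0.0004] lowest z -0.0053468234927993895 grip along/off 0.09846947301746206 3.469446951953614e-18 -1.9380566267775346e-18
```

Request:
arm_command([
  [[1,-0.25,0,-0.09,0],[1,-0.25,0,-0.1,0],[1,-0.25,0,-0.11,0],[1,-0.24,0,-0.12,0],[1,-0.24,0,-0.13,0],[1,-0.23,0,-0.14,0],[1,-0.22,0,-0.15,0],[1,-0.21,0,-0.16,0],[1,-0.21,0,-0.17,0],[1,-0.2,0,-0.18,0],[1,-0.19,0,-0.19,0],[1,-0.19,0,-0.19,0]],
])

```text
clock: 8.12
position: [0.4119, 0.0732, 0.1813]
ee_rot: [0.705, 0.053, -0.705, 0.053]
ft_force: [1.0, -0.7, -3.8]
grip_width: 0.226
```

```bash
python3 s.py;  python3 -c "
from m import *
save('side','s6');save('top','t6')
for n,(a,b,l,r) in {'s6':(180,320,230,390),'t6':(160,300,180,300)}.items():
    cv2.imwrite('pics/%sc.png'%n,cv2.resize(cv2.imread('pics/%s.png'%n)[a:b,l:r],None,fx=4,fy=4))
"
```

```text
t 8.1167 p [0.4119 0.0732 0.1813] yaw y -81.41787834762057 x [ 0.     -0.0001 -1.    ] F [ 0.9935 -0.6975 -3.7794] M [ 0.022  -0.0003  0.0336] w 0.22588363141441598 j [ 0.5076  0.0394 -0.7907  2.0881  0.0328  1.0261 -1.7207]
```

View pics/s6c.png

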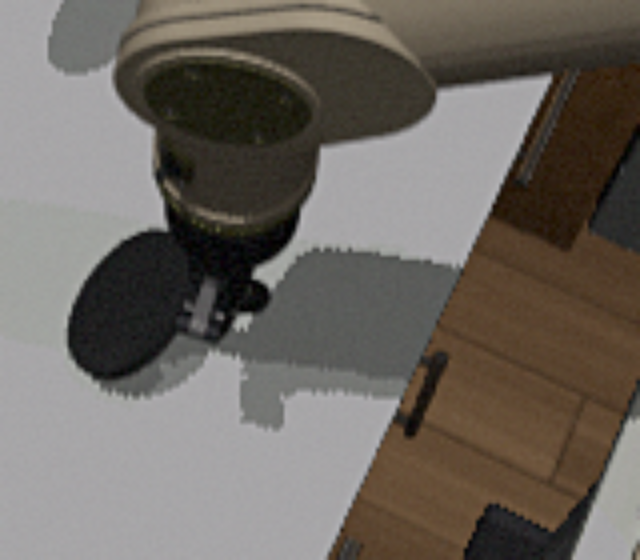

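View pics/t6c.png

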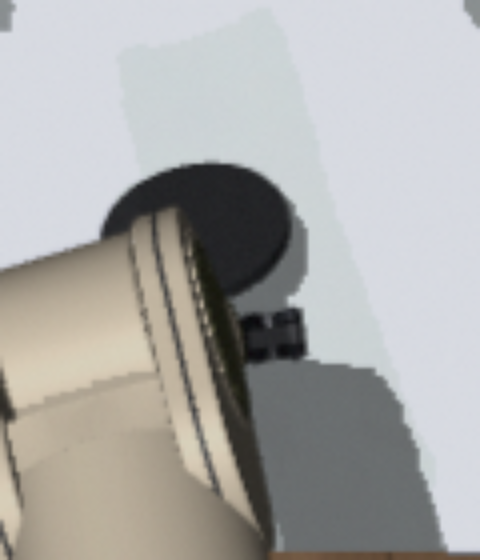

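```bash
python3 - <<'E'
from fit import *
yaw=np.radians(188.5); 
tcp=manip.get_obs()['position']
boxes={'side':(235,275,225,290),'top':(200,256,190,238)}
for nm,t in(({'side':'s6','top':'t6'},tcp),({'side':'s6'},tcp),({'top':'t6'},tcp)):
  for fr in (0,1):
    p,s=fit1(nm,boxes,yaw,t,.7,free=fr); print(nm,s.cost,s.x); report(p,yaw,t)
E
```

```text
{'side': 's6', 'top': 't6'} 109.19479861612938 [0.8427]
theta 48.28159671723322 centre [0.4782 0.0831 0.0385] rim mid [ 0.5144  0.0886 -0.0026] lowest z -0.006578478780828526 grip along/off 0.1 6.938893903907228e-18 2.7705955213349053e-18
{'side': 's6', 'top': 't6'} 102.76667895596782 [ 0.812  -0.0062]
theta 46.52547116801957 centre [0.4762 0.0828 0.045 ] rim mid [0.5137 0.0884 0.0051] lowest z 0.0009866318179857442 grip along/off 0.09381940389946616 6.938893903907228e-18 6.938893903907228e-18
{'side': 's6'} 26.758285472332272 [0.8377]
theta 47.994736490538685 centre [0.4786 0.0832 0.0388] rim mid [ 0.515   0.0886 -0.0021] lowest z -0.006082977442434128 grip along/off 0.09999999999999999 1.3877787807814457e-17 -2.765958784618648e-18
{'side': 's6'} 20.7453934215114 [ 0.7984 -0.0095]
theta 45.746686309931754 centre [0.4749 0.0826 0.0483] rim mid [0.5128 0.0883 0.0089] lowest z 0.00468569739776451 grip along/off 0.09052985776868758 -6.938893903907228e-18 6.104048648125532e-18
{'top': 't6'} 81.83941212139412 [0.8455]
theta 48.44460071434054 centre [0.478  0.0831 0.0383] rim mid [ 0.5141  0.0885 -0.0029] lowest z -0.0068587039670640745 grip along/off 0.1 -1.3877787807814457e-17 -4.165675188811319e-18
{'top': 't6'} 80.50712448903062 [ 0.8222 -0.0042]
theta 47.110060841155565 centre [0.4769 0.0829 0.043 ] rim mid [0.5139 0.0885 0.0027] lowest z -0.0014262902103553974 grip along/off 0.09575547680221409 6.938893903907228e-18 7.611072990961588e-19
```

Request:
arm_command([
  [[1,-0.17,0,-0.2,0],[1,-0.16,0,-0.21,0],[1,-0.15,0,-0.22,0],[1,-0.14,0,-0.22,0],[1,-0.13,0,-0.23,0],[1,-0.12,0,-0.24,0],[1,-0.12,0,-0.24,0],[1,-0.1,0,-0.25,0],[1,-0.09,0,-0.25,0],[1,-0.08,0,-0.25,0]],
])

```text
clock: 9.05
position: [0.4693, 0.0818, 0.2127]
ee_rot: [0.705, 0.053, -0.705, 0.053]
ft_force: [-1.8, -0.7, 0.9]
grip_width: 0.226
```

```bash
python3 s.py;  python3 -c "
from m import *
save('side','s7');save('top','t7')
for n,(a,b,l,r) in {'s7':(160,300,210,370),'t7':(160,300,180,300)}.items():
    cv2.imwrite('pics/%sc.png'%n,cv2.resize(cv2.imread('pics/%s.png'%n)[a:b,l:r],None,fx=4,fy=4))
"
```

```text
t 9.05 p [0.4693 0.0818 0.2127] yaw y -81.42496572303413 x [ 0.0002 -0.0001 -1.    ] F [-1.7939 -0.6968  0.9238] M [-0.1072  0.6096 -0.0321] w 0.22616376227575222 j [ 0.4713  0.1509 -0.7834  1.9227  0.1186  1.1142 -1.78  ]
```

View pics/s7c.png

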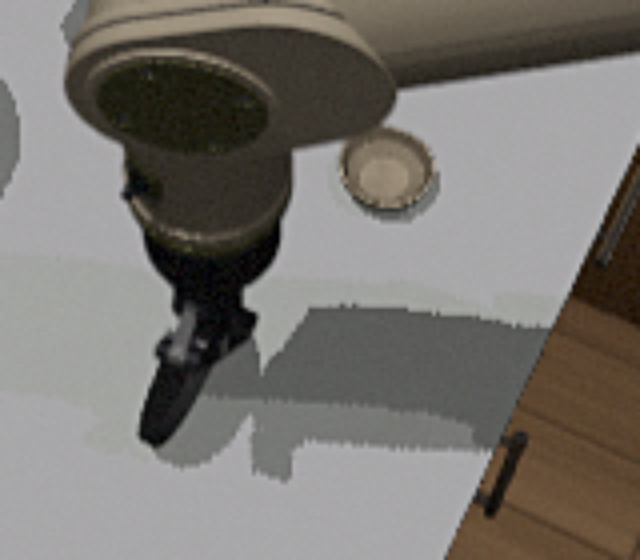

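View pics/t7c.png

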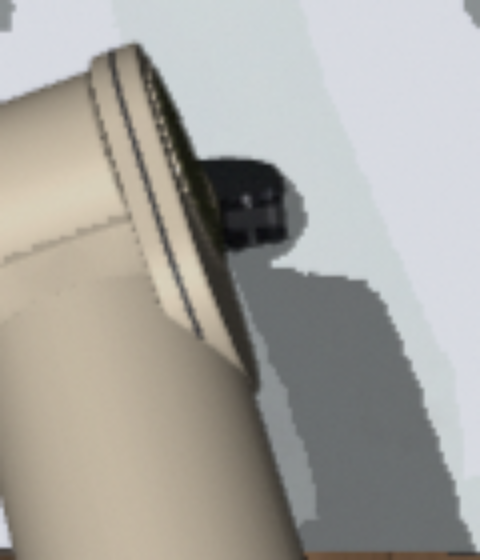

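Request:
arm_command([
  [[1,-0.07,0,-0.26,0],[1,-0.06,0,-0.26,0],[1,-0.05,0,-0.26,0],[1,-0.04,0,-0.26,0],[1,-0.03,0,-0.26,0],[1,-0.01,0,-0.26,0],[1,0,0,-0.26,0],[1,0,0,-0.26,0]],
])

```text
clock: 9.82
position: [0.521, 0.0897, 0.2192]
ee_rot: [0.705, 0.053, -0.705, 0.053]
ft_force: [-1.0, -0.5, 4.3]
grip_width: 0.226
```

```bash
python3 s.py;  python3 -c "
from m import *
save('side','s8');save('top','t8')
for n,(a,b,l,r) in {'s8':(160,300,210,370),'t8':(160,300,180,300)}.items():
    cv2.imwrite('pics/%sc.png'%n,cv2.resize(cv2.imread('pics/%s.png'%n)[a:b,l:r],None,fx=4,fy=4))
"
```

```text
t 9.8167 p [0.521  0.0897 0.2192] yaw y -81.4197870008543 x [ 0.0009  0.0001 -1.    ] F [-0.9997 -0.4928  4.3421] M [-0.0729  0.4181 -0.0118] w 0.2261897613079244 j [ 0.4144  0.2728 -0.7637  1.7909  0.205   1.1581 -1.8346]
```

View pics/s8c.png

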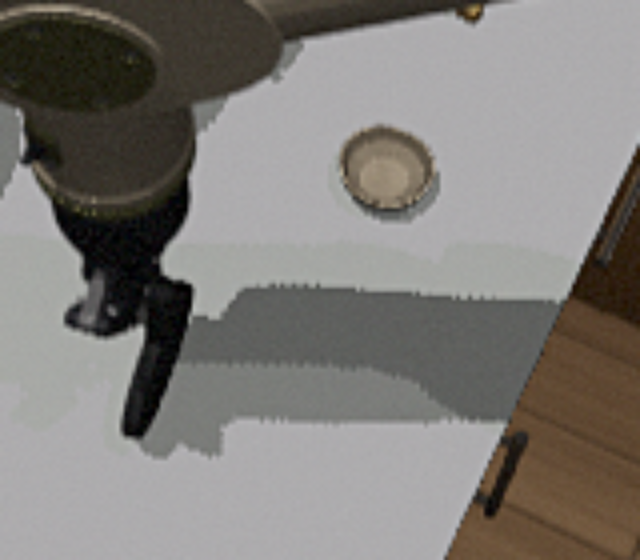

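View pics/t8c.png

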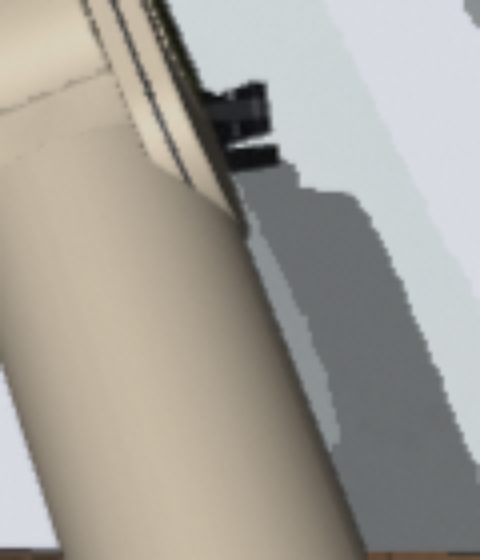

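```bash
python3 - <<'E'
from fit import *
tcp=manip.get_obs()['position']
# top crop: px = 180+X/4, row=160+Y/4
print('disc top edge pts in top img at z=.1:',onz('top',(160+150/4,180+270/4),.1),'lower edge',onz('top',(160+167/4,180+270/4),.1))
print('finger',onz('top',(160+85/4,180+265/4),.15),onz('top',(160+130/4,180+265/4),.15))
for z in(0,.05,.1): print('side low',z,onz('side',(160+432/4,210+132/4),z),'up',onz('side',(160+290/4,210+175/4),z))
yaw=np.radians(188.5)
im=cv2.imread('pics/s8.png'); it=cv2.imread('pics/t8.png')
for th,col in((75,(0,0,255)),(90,(0,255,0))):
  u=np.array([np.cos(yaw),np.sin(yaw),0]);k=np.array([0,0,1.]); t=np.radians(th)
  ex=np.cos(t)*u+np.sin(t)*k; p=[*(tcp-[0,0,.0685]-.097*ex),t]; print(th,p)
  for c,I in(('side',im),('top',it)): cv2.polylines(I,[np.round(hull(c,p,yaw)*8).astype(np.int32)],True,col,1,cv2.LINE_AA,3)
cv2.imwrite('pics/ov8.png',np.hstack([cv2.resize(im[160:300,210:310],None,fx=4,fy=4),cv2.resize(it[160:300,180:280],None,fx=4,fy=4)]))
E
```

```text
disc top edge pts in top img at z=.1: [0.5202 0.0363 0.1   ] lower edge [0.5109 0.0362 0.1   ]
finger [0.5509 0.0354 0.15  ] [0.5272 0.0352 0.15  ]
side low 0 [0.5155 0.1247 0.    ] up [0.5407 0.0172 0.    ]
side low 0.05 [0.5036 0.1385 0.05  ] up [0.5276 0.0362 0.05  ]
side low 0.1 [0.4917 0.1524 0.1   ] up [0.5145 0.0552 0.1   ]
75 [np.float64(0.54596546226035), np.float64(0.09347612618417464), np.float64(0.056954491368592555), np.float64(1.3089969389957472)]
90 [np.float64(0.5211357765497321), np.float64(0.08976530479153866), np.float64(0.05364929651863218), np.float64(1.5707963267948966)]
```

View pics/ov8.png

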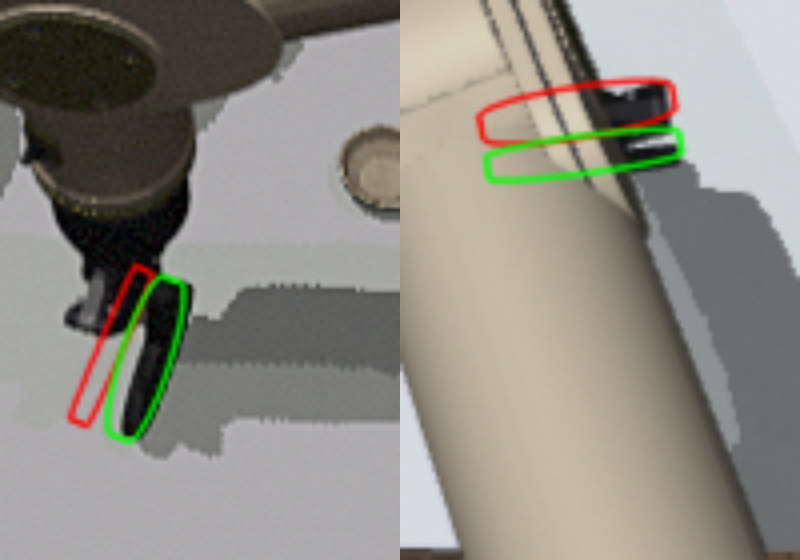

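```bash
cat > ov.py <<'E'
from fit import *
import sys
# args: side top yawdeg ths... ; uses current tcp
def ov(sn,tn,yawd,ths,out,sb,tb,L=.097):
    tcp=manip.get_obs()['position']; yaw=np.radians(yawd)
    im=cv2.imread(f'pics/{sn}.png'); it=cv2.imread(f'pics/{tn}.png')
    u=np.array([np.cos(yaw),np.sin(yaw),0]);k=np.array([0,0,1.])
    for th,col in zip(ths,((0,0,255),(0,255,0),(255,0,0))):
        t=np.radians(th); ex=np.cos(t)*u+np.sin(t)*k; p=[*(tcp-[0,0,.0685]-L*ex),t]
        for c,I in(('side',im),('top',it)): cv2.polylines(I,[np.round(hull(c,p,yaw)*8).astype(np.int32)],True,col,1,cv2.LINE_AA,3)
    f=lambda I,b:cv2.resize(I[b[0]:b[1],b[2]:b[3]],None,fx=4,fy=4)
    cv2.imwrite('pics/'+out+'.png',np.hstack([f(im,sb),f(it,tb)]))
E
python3 - <<'E'
from ov import *
tcp=manip.get_obs()['position']
boxes={'side':(235,262,235,272)}
for fr in (0,1):
    p,s=fit1({'side':'s8'},boxes,np.radians(188.5),tcp,1.6,free=fr,thr=60); print(s.cost,s.x); report(p,np.radians(188.5),tcp)
ov('s8','t8',188.5,[90,95,100],'ov8b',(160,300,210,310),(160,300,180,280))
E
```

```text
34.21087634819736 [1.5922]
theta 91.22611312043982 centre [0.519  0.0894 0.0507] rim mid [ 0.5179  0.0893 -0.0043] lowest z -0.004443602360522643 grip along/off 0.09999999999999999 1.734723475976807e-18 -1.181770438231869e-18
32.742694378256324 [ 1.6159 -0.0148]
theta 92.5834387129942 centre [0.5173 0.0892 0.0655] rim mid [0.5149 0.0888 0.0106] lowest z 0.010331383025834504 grip along/off 0.08518995151719451 4.2934406030425976e-17 6.938893903907228e-18
```

View pics/ov8b.png

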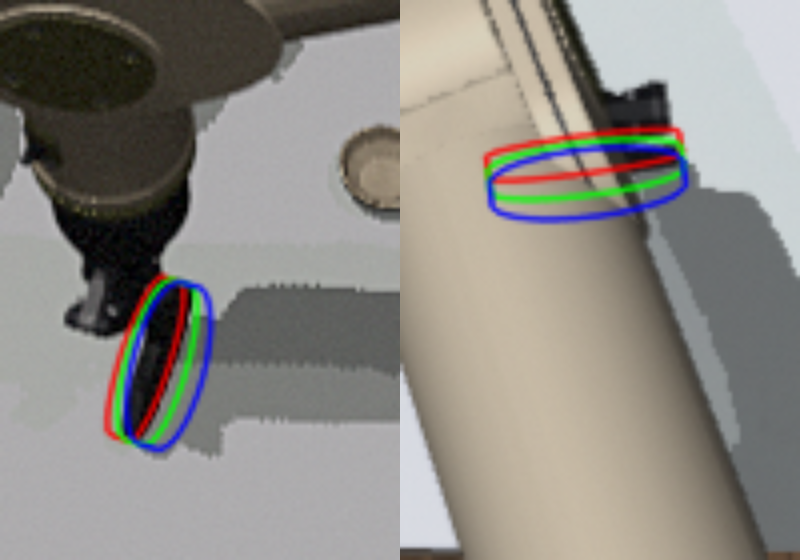

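```bash
python3 - <<'E'
from ov import *
tcp=manip.get_obs()['position']; yaw=np.radians(188.5); u=np.array([np.cos(yaw),np.sin(yaw)])
im=cv2.imread('pics/s8.png'); g=im.max(2)
print(g[232:270:3,236:262])
C=contour('side','s8',(238,262,235,275),70)
for th in range(76,104,2):
    t=np.radians(th)
    def pose(q): c=tcp[:2]+q[0]*u; c=c+q[1]*np.array([-u[1],u[0]]); return [c[0],c[1],.055*np.sin(t)+.006*abs(np.cos(t)),t]
    def res(q):
        H=hull('side',pose(q),yaw).reshape(-1,1,2); return np.array([cv2.pointPolygonTest(H,tuple(x),True)-.4 for x in C])
    s=least_squares(res,[0,0],loss='cauchy',f_scale=.7,diff_step=1e-3,x_scale=.01); p=pose(s.x)
    print(th,s.cost,s.x,'grip normal offset',( (tcp[:2]-p[:2])@-u)*np.sin(t)+(tcp[2]-.0685-p[2])*np.cos(t))
E
```

```text
[[ 31  20  19  18  17  23  15  14   4  12  69  41  22  37  28  33  24  21
    7   2   0   0 110 179 169 169]
 [ 23  11  15  26  23  28  16  17  11  22  22  13  14  23  28  17  22  11
   15  14   0   0 164 179 169 167]
 [ 18  82 116  43  12  13   0  14  53  57  49  15  18  12   9  22  20  23
   16   5   0 102 169 162 160 154]
 [ 49  21  16  12   9   1  72  50 126 144  45   0   5  20  14  21  14   0
    7   5  19 106  94  94  99  93]
 [ 99 125 138 164 183 178 174 170 173 188  60   0   8   8   0   2  16   3
   13  13 107  98  95  97  95  92]
 [166 169 169 166 171 170 168 171 179  86  27  33  44  44  22  16  12  11
    0  90 100  99  97  96  98  98]
 [168 169 167 168 169 168 173 182  82  20  26  33  36   7   9  10   0  13
  109 105 105 111  97 108 109 100]
 [169 167 170 167 170 171 180  88  19  25  36  32  10  19  16   9  11 114
  128 127 124 125 127 122 126 124]
 [173 177 169 169 170 183 106  26  28  25  18  17  23  15   6  14 139 126
  125 122 124 128 124 123 125 123]
 [175 168 168 169 183 134  23  30  41  30  17  16  10   6  74 136 130 122
  121 124 125 127 126 125 124 123]
 [169 168 
[... 714 characters left out ...]
8072338775 [0.008  0.0038] grip normal offset 0.014648958198725597
88 20.13645277321756 [0.0069 0.0045] grip normal offset 0.010253317567178458
90 24.989312142872297 [0.0049 0.0044] grip normal offset 0.004905141031207173
92 28.15965346271929 [0.0033 0.0044] grip normal offset -5.6982655939019806e-05
94 30.82701465471453 [0.0016 0.0045] grip normal offset -0.005040710422476702
96 33.837604668981776 [0.0003 0.0046] grip normal offset -0.009630179632691221
98 37.415881175231725 [-0.0011  0.0049] grip normal offset -0.014407279506193056
100 40.4285843970328 [-0.0029  0.0048] grip normal offset -0.019418078438710348
102 43.437738597352244 [-0.0047  0.0044] grip normal offset -0.02448098132654355
```

```bash
python3 - <<'E'
from ov import *
tcp=manip.get_obs()['position']; yaw=np.radians(188.5); u=np.array([np.cos(yaw),np.sin(yaw)])
g=cv2.imread('pics/t8.png').max(2)
print(g[178:206,228:254])
for n in('s8','t8'):
    I=cv2.imread(f'pics/{n}.png'); I=I[215:280,225:275] if n=='s8' else I[165:215,220:270]
    I=np.clip(I.astype(float)*(1.6),0,255).astype(np.uint8); cv2.imwrite(f'pics/{n}z.png',cv2.resize(I,None,fx=9,fy=9,interpolation=cv2.INTER_NEAREST))
E
```

```text
[[ 54 134 214 213 213 214 214 213 213 213 215 214 214 214 213 214 214 216
  215 215 215 214 214 215 213 215]
 [ 28  91 206 214 215 214 214 215 214 216 215 215 214 213 204 204 206 208
  209 214 214 214 214 213 214 214]
 [ 36  56 141 213 214 214 213 214 213 215 215 213 204 193 119 121 126 157
  168 214 214 214 214 214 214 214]
 [ 38  53 132 204 208 213 213 213 209 208 204 188 110  93  42  32  18  34
  113 213 213 214 214 214 214 214]
 [ 40  36  53 127 163 202 209 198 159 150  98  32  27  18  24  32  22  35
  110 214 215 215 213 214 214 214]
 [ 51  27  23  16  28  95 180 106  56 106  67  30  18  24  23  31  28  21
   96 214 214 214 213 214 214 214]
 [ 66  39  26  16  20  18  17  19  46  92  73  26  24  25  30  47  42  33
   96 208 213 215 214 214 213 213]
 [ 67  50  27  23  24  26  30  32  33  42  45  39  43  45  49  70  62  45
   78 170 215 214 214 214 214 215]
 [ 59  63  41  36  36  43  44  45  43  42  45  44  44  43  47  66  65  42
   61 141 215 214 213 214 214 214]
 [ 51  61  55  47  38  44  43  45  43  45  43  45  45  44  49  66  68  45
   64 143 214 214 214 215 214 215]
 [ 51  54 
[... 1252 characters left out ...]
18  20  19
   18  16  17  68 165 205 215 212]
 [193 192 190 160  70  48  48  47  35  24  19  24  19  20  15  21  14  18
   18  19  20  44  95 132 203 206]
 [189 188 187 179 132  51  49  48  46  24  22  19  20  21  20  26  30  34
   43  46  58  80 111 112 110 135]
 [186 185 185 182 151  60  49  49  49  40  28  36  45  48  57  70  72  85
  106 110 111 111 110 111 112 133]
 [184 183 181 178 169 117  49  49  55  75  81  94 111 110 110 110 112 110
  109 111 111 111 110 111 112 111]
 [182 180 179 178 174 142  51  48  49  70 131 111 111 110 111 111 112 111
  109 111 112 110 110 110 111 111]
 [173 179 176 174 171 157  87  49  51  56  95 116 110 110 112 111 111 111
  111 110 111 110 110 111 111 111]]
```

View pics/s8z.png

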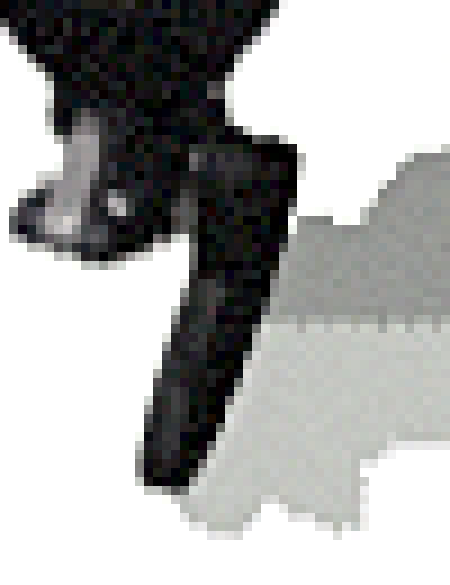

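View pics/t8z.png

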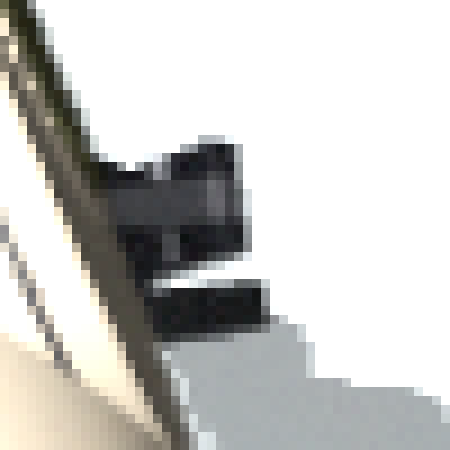

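```bash
cat > ov2.py <<'E'
from fit import *
def wire(c,I,p,yaw,col,off,sc):
    u=np.array([np.cos(yaw),np.sin(yaw),0]); v=np.array([-u[1],u[0],0]); k=np.array([0,0,1.])
    ex=np.cos(p[3])*u+np.sin(p[3])*k; ez=-np.sin(p[3])*u+np.cos(p[3])*k; c0=np.array(p[:3])
    t0=np.arcsin(10/55); ts=np.linspace(t0,2*np.pi-t0,60)
    for s in(-.006,.006):
        L=[c0+.055*(np.cos(t)*ex+np.sin(t)*v)+s*ez for t in ts]+[c0+.125*ex-.01*v+s*ez,c0+.125*ex+.01*v+s*ez]
        q=np.array([(proj(c,x)[::-1]-off+.5)*sc for x in L]); cv2.polylines(I,[q.astype(np.int32)],True,col,1,cv2.LINE_AA)
def box(c,I,tcp,R,col,off,sc):
    for x0,x1,y,hz in((.035,.073,.0096,.011),(.0,.0,.04,.038)):
      for sy in(-1,1):
        L=[tcp+R@np.array([a,sy*y,b]) for a,b in((x0,-hz),(x0,hz),(x1,hz),(x1,-hz))]
        q=np.array([(proj(c,x)[::-1]-off+.5)*sc for x in L]); cv2.polylines(I,[q.astype(np.int32)],True,col,1,cv2.LINE_AA)
def crop(n,l,t,w,h,sc):
    I=cv2.imread(f'pics/{n}.png')[t:t+h,l:l+w]; I=np.clip(I.astype(float)*1.5,0,255).astype(np.uint8)
    return cv2.resize(I,None,fx=sc,fy=sc,interpolation=cv2.INTER_NEAREST),np.array([l,t])
E
python3 - <<'E'
from ov2 import *
o=manip.get_obs(); tcp=o['position']; R=Ro.from_quat(o['ee_rot']).as_matrix(); yaw=np.radians(188.5); u=np.array([np.cos(yaw),np.sin(yaw),0])
out=[]
for c,n,l,t,w,h in(('side','s8',215,205,70,100),('top','t8',205,160,70,100)):
    I,off=crop(n,l,t,w,h,5.5); box(c,I,tcp,R,(0,255,255),off,5.5)
    for d,th,col in((-.012,87,(0,255,0)),(-.004,90,(0,0,255))):
        cc=tcp-d*u; wire(c,I,[cc[0],cc[1],.055,np.radians(th)],yaw,col,off,5.5)
    out.append(I)
cv2.imwrite('pics/ov9.png',np.hstack(out))
E
```

```text
(no output)
```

View pics/ov9.png

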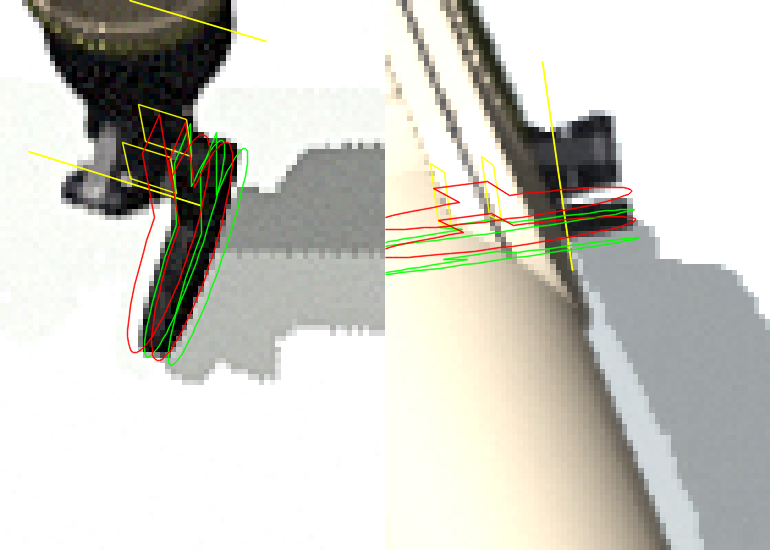

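```bash
python3 s.py; python3 - <<'E'
from ov2 import *
save('side','s9'); save('top','t9')
o=manip.get_obs(); print(o['clock'],o['position'],o['ft_force'])
tcp=o['position']; R=Ro.from_quat(o['ee_rot']).as_matrix(); yaw=np.radians(188.5); u=np.array([np.cos(yaw),np.sin(yaw),0])
out=[]
for c,n,l,t,w,h in(('side','s9',205,155,85,130),('top','t9',205,140,75,130)):
    I,off=crop(n,l,t,w,h,4.5); box(c,I,tcp,R,(0,255,255),off,4.5)
    for d,th,col in((-.004,87,(0,255,0)),(-.004,90,(0,0,255))):
        cc=tcp-d*u; wire(c,I,[cc[0],cc[1],.055,np.radians(th)],yaw,col,off,4.5)
    out.append(I)
cv2.imwrite('pics/ov10.png',np.hstack(out))
# gripper calibration check using s4/t4 (tcp .3616 .0656 .0747)
out=[]; tcp=np.array([.3616,.0656,.0747])
for c,n,l,t,w,h in(('side','s4',240,220,85,130),('top','t4',205,190,75,130)):
    I,off=crop(n,l,t,w,h,4.5); box(c,I,tcp,R,(0,255,255),off,4.5)
    cc=tcp-.1*u; wire(c,I,[cc[0],cc[1],.006,0],yaw,(0,0,255),off,4.5)
    out.append(I)
cv2.imwrite('pics/ov4.png',np.hstack(out))
E
```

```text
t 9.9167 p [0.5211 0.0898 0.2191] yaw y -81.41710431292127 x [ 0.001   0.0008 -1.    ] F [-1.7016  0.2532  6.6648] M [-0.0777  0.3774  0.0222] w 0.22865057699289146 j [ 0.4143  0.2731 -0.7635  1.7907  0.2047  1.1578 -1.8342]
10.0167 [0.5205 0.0897 0.2192] [-0.8413  0.6744  4.8355]
```

View pics/ov10.png

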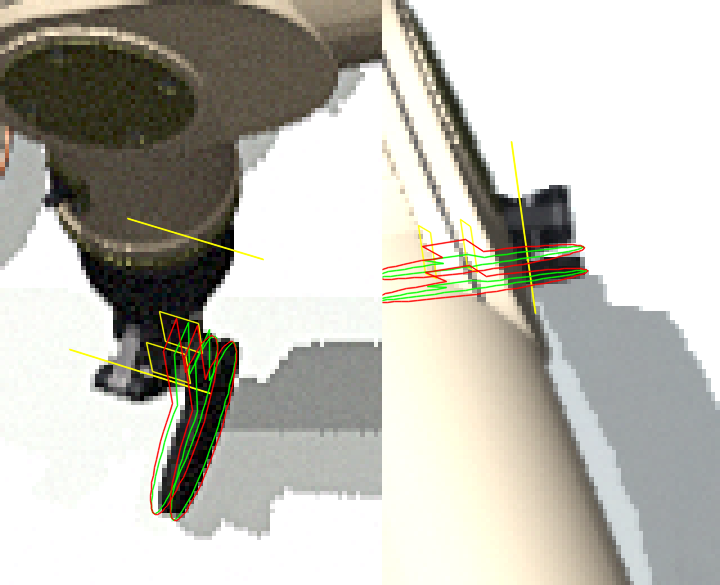

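View pics/ov4.png

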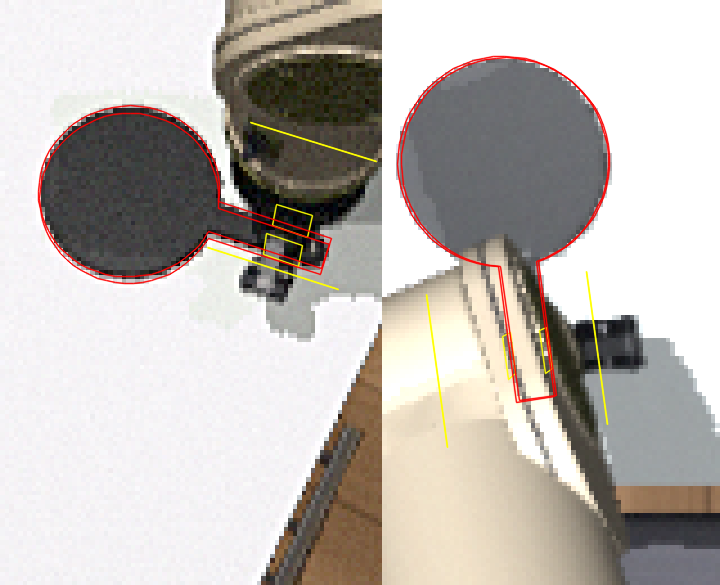

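```bash
python3 - <<'E'
from ov2 import *
o=manip.get_obs(); tcp=o['position']; yaw=np.radians(188.5); u=np.array([np.cos(yaw),np.sin(yaw),0]); v=np.array([-u[1],u[0],0])
gt=cv2.imread('pics/t9.png').max(2).astype(float); gs=cv2.imread('pics/s9.png').max(2).astype(float)
def cross(vals,lev,start):
    for i in range(start,len(vals)-1):
        if (vals[i]-lev)*(vals[i+1]-lev)<=0 and vals[i]!=vals[i+1]: return i+(vals[i]-lev)/(vals[i]-vals[i+1])
E1=[]
for c in range(241,248):
    col=gt[:,c]; # find rows
    t=cross(col,115,195); b=cross(col,65,int(t)+2); E1.append((c,t,b))
print('top',[(c,round(t,2),round(b,2)) for c,t,b in E1])
E2=[]
for r in range(246,268,2):
    row=gs[r]; k=int(np.argmin(row[236:262]))+236
    # left edge from left (bright->dark), right edge
    i=k
    while row[i]<90: i-=1
    l=i+(row[i]-90)/(row[i]-row[i+1]); j=k
    while row[j]<65: j+=1
    rr=j-1+(65-row[j-1])/(row[j]-row[j-1]); E2.append((r,l,rr))
print('side',[(c,round(t,2),round(b,2)) for c,t,b in E2])
pts={'top':[(c,t) for c,t,b in E1]+[(c,b) for c,t,b in E1],'side':[(l,r) for r,l,rr in E2]+[(rr,r) for r,l,rr in E2]}
def pose(q): 
    c=tcp[:2]+q[1]*-u[:2]+q[2]*v[:2]; return [c[0],c[1],.055*np.sin(q[0])+.006*abs(np.cos(q[0])),q[0]]
for use in(['top'],['side'],['top','side']):
  for yd in (188.5,):
    y=np.radians(yd)
    res=lambda q:np.array([cv2.pointPolygonTest(hull(c,pose(q),y).reshape(-1,1,2),tuple(map(float,x)),True) for c in use for x in pts[c]]+[q[2]/.004])
    s=least_squares(res,[1.52,0,0],diff_step=1e-4,x_scale=[.1,.01,.01]); q=s.x
    print(use,'theta',np.degrees(q[0]),'disc off toward rim',q[1],'lat',q[2],'rms',np.sqrt(np.mean(s.fun**2)),'grip off',q[1]-(.1)/np.tan(q[0]))
E
```

```text
top [(241, np.float64(195.17), np.float64(202.3)), (242, np.float64(196.46), np.float64(202.21)), (243, np.float64(196.38), np.float64(202.13)), (244, np.float64(196.27), np.float64(201.86)), (245, np.float64(195.95), np.float64(201.81)), (246, np.float64(195.95), np.float64(201.49)), (247, np.float64(195.96), np.float64(201.32))]
side [(246, np.float64(244.72), np.float64(254.76)), (248, np.float64(244.51), np.float64(254.44)), (250, np.float64(243.59), np.float64(253.56)), (252, np.float64(242.76), np.float64(252.61)), (254, np.float64(242.49), np.float64(251.92)), (256, np.float64(241.75), np.float64(251.41)), (258, np.float64(241.39), np.float64(250.5)), (260, np.float64(240.76), np.float64(249.52)), (262, np.float64(240.46), np.float64(248.98)), (264, np.float64(239.77), np.float64(248.0)), (266, np.float64(239.76), np.float64(246.97))]
['top'] theta 84.40561359336839 disc off toward rim -0.006484805111086763 lat -0.0003575767284845312 rms 0.34768250318817984 grip off -0.01627999917206774
['side'] theta 85.84557480690835 disc off toward rim -0.007156554780479129 lat 0.0009716789474001122 rms 0.16559036656456486 grip off -0.014420128393843478
['top', 'side'] theta 86.1156432677708 disc off toward rim -0.006946435837049865 lat 0.0016632189085138648 rms 0.274437347645067 grip off -0.01373632287244274
```

```bash
python3 - <<'E'
from ov2 import *
for n,(r0,r1,c0,c1) in {'t4':(256,276,244,264),'t9':(176,196,236,252)}.items():
    print(n); print(cv2.imread(f'pics/{n}.png').max(2)[r0:r1,c0:c1])
for h in (.02,.035,.05,.065):
    for tcp,(ra,rb),c in((np.array([.3616,.0656,.0747]),(260.5,272),260),(np.array([.5205,.0897,.2192]),(180.8,193),245)):
        q=(onz('top',(ra,c),tcp[2]-h)+onz('top',(rb,c),tcp[2]-h))/2-tcp; u=np.array([-.989,-.148]); v=np.array([.148,-.989])
        print(h,'ahead',-(q[:2]@u),'lat',q[:2]@v)
E
```

```text
t4
[[212 212 212 209 212 211 210 210 209 209 210 212 213 211 212 211 213 211
  212 210]
 [208 211 211 209 210 210 209 210 210 209 210 211 211 213 210 210 212 212
  211 209]
 [164 211 210 212 211 209 210 209 210 210 210 212 212 211 212 211 213 211
  210 212]
 [ 93 199 210 212 212 210 207 209 210 211 211 210 206 205 200 198 199 203
  209 210]
 [ 64 109 201 209 200 193 169 199 199 198 199 190 150 142  67  51  76 137
  210 212]
 [ 49  66 131 187  98  60  43  60  24  38  49  22  24  28  24  34  21  94
  207 210]
 [ 41  78  49  75  17  17  16  18  33  81  92  28  14  20  22  32  21  71
  171 210]
 [ 32  53  61  37  12  17  13  18  19  56 101  21  18  19  23  35  28  72
  169 211]
 [ 26  43  70  40  13  17  17  16  18  32  47  27  24  31  37  56  46  61
  133 200]
 [ 27  32  64  61  21  15  24  27  33  35  39  43  45  42  47  70  53  45
   78 111]
 [ 24  30  55  76  35  23  44  44  43  43  46  44  42  45  47  69  55  45
   66 110]
 [ 27  27  40  69  45  29  43  44  43  44  46  42  42  42  46  65  62  40
   57 111]
 [ 25  27  31  52  61  27  37  43  43  42  45  43  41  41  40  48  53  36
   
[... 1707 characters left out ...]
1  23  24  27  23  93 210 213 213 214]
 [ 17  20  45  51  20  15  15  19  27  29  57 109 178 213 214 213]
 [ 17  25  40  50  24  22  46  56  89  98 150 214 214 214 215 213]
 [ 14  19  26  45  54  97 133 144 206 203 204 204 203 209 213 215]]
0.02 ahead -0.0021556777052923843 lat 0.055886305445322866
0.02 ahead 0.005629324359710988 lat 0.05731071878910448
0.035 ahead -0.0028757573654378888 lat 0.054968714148311344
0.035 ahead 0.007149136004270806 lat 0.056285924264369555
0.05 ahead -0.0035958370255834444 lat 0.0540511228512998
0.05 ahead 0.008668947648830408 lat 0.0552611297396346
0.065 ahead -0.004315916685729004 lat 0.05313353155428828
0.065 ahead 0.010188759293390004 lat 0.05423633521489966
```

```bash
python3 - <<'E'
from fit import *
yaw=np.radians(188.5); u=np.array([np.cos(yaw),np.sin(yaw),0]); v=np.array([-u[1],u[0],0])
def run(nm,boxes,tcp,th0,thr,ths):
    Cs={c:contour(c,nm[c],boxes[c],thr) for c in nm}
    def pose(q): 
        c=tcp[:2]+q[1]*-u[:2]+q[2]*v[:2]; return [c[0],c[1],.055*np.sin(q[0])+.006*abs(np.cos(q[0])),q[0]]
    def res(q): return np.array([cv2.pointPolygonTest(hull(c,pose(q),yaw).reshape(-1,1,2),tuple(map(float,x)),True)-.4 for c,C in Cs.items() for x in C]+[q[2]/.003])
    s=least_squares(res,[th0,ths,0],loss='cauchy',f_scale=.5,diff_step=1e-4,x_scale=[.1,.01,.01]); q=s.x; p=pose(q)
    ex=np.cos(q[0])*u+np.sin(q[0])*np.array([0,0,1]); ez=-np.sin(q[0])*u+np.cos(q[0])*np.array([0,0,1])
    g=tcp-[0,0,.0685]-np.array(p[:3]); print(nm,'th',np.degrees(q[0]),'grip along',g@ex,'normal off',g@ez,'rim corner',np.array(p[:3])-.055*ex-.006*ez,'cost',s.cost/sum(map(len,Cs.values())))
run({'side':'s5','top':'t5'},{'side':(235,288,230,290),'top':(195,270,190,243)},np.array([.3692,.0667,.115]),.27,85,.1)
run({'side':'s6','top':'t6'},{'side':(235,275,225,290),'top':(200,256,190,238)},np.array([.4119,.0732,.1813]),.8,85,.07)
run({'side':'s7'},{'side':(240,262,255,290)},np.array([.4693,.0818,.2127]),1.25,65,.03)
run({'side':'s9'},{'side':(235,262,240,275)},np.array([.5208,.0897,.2192]),1.5,65,.0)
E
```

```text
{'side': 's5', 'top': 't5'} th 18.020418743931426 grip along 0.0961399182830043 normal off -0.0062692333671613976 rim corner [0.5114 0.0884 0.    ] cost 0.09830239756034906
{'side': 's6', 'top': 't6'} th 46.19646875800402 grip along 0.09482861445120194 normal off 0.0007410284145110899 rim corner [ 0.5096  0.0885 -0.    ] cost 0.2686998387675115
{'side': 's7'} th 69.01306479880394 grip along 0.09435844041231915 normal off 0.007261524397822849 rim corner [ 0.5103  0.0853 -0.    ] cost 0.03931628464185714
{'side': 's9'} th 85.91133999251686 grip along 0.09466401535646833 normal off 0.013872255610130002 rim corner [ 0.5122  0.0852 -0.    ] cost 0.04489388610512383
```

Request:
arm_command([
  [[1,0,0,-0.08,0],[1,0,0,-0.08,0],[1,0,0,-0.08,0],[1,0,0,-0.08,0],[1,0,0,0,0]],
])

```text
clock: 10.43
position: [0.5282, 0.0907, 0.2189]
ee_rot: [0.705, 0.053, -0.705, 0.053]
ft_force: [-0.7, 0.9, 4.9]
grip_width: 0.225
```

```bash
cat > up.py <<'E'
from ov2 import *
import sys
sn,tn=sys.argv[1:3]
save('side',sn); save('top',tn)
o=manip.get_obs(); tcp=o['position']; yaw=np.radians(188.5); u=np.array([np.cos(yaw),np.sin(yaw),0]); v=np.array([-u[1],u[0],0])
print(o['clock'],tcp,'F',o['ft_force'],'M',o['torque'],o['grip_width'])
C=contour('side',sn,(int(sys.argv[3]),int(sys.argv[4]),240,275),65)
def pose(q): 
    c=tcp[:2]+q[1]*-u[:2]+q[2]*v[:2]; return [c[0],c[1],.055*np.sin(q[0])+.006*abs(np.cos(q[0])),q[0]]
res=lambda q:np.array([cv2.pointPolygonTest(hull('side',pose(q),yaw).reshape(-1,1,2),tuple(map(float,x)),True)-.4 for x in C]+[q[2]/.003])
for t0 in (1.48,1.6):
    s=least_squares(res,[t0,0,0],loss='cauchy',f_scale=.5,diff_step=1e-4,x_scale=[.1,.01,.01]); q=s.x; p=pose(q)
    ex=np.cos(q[0])*u+np.sin(q[0])*np.array([0,0,1]); ez=-np.sin(q[0])*u+np.cos(q[0])*np.array([0,0,1])
    g=tcp-[0,0,.0685]-np.array(p[:3]); print('th',np.degrees(q[0]),'along',g@ex,'off',g@ez,'rim',np.array(p[:3])-.055*ex,'cost',s.cost/len(C))
I,off=crop(sn,200,150,90,130,4.5); J,off2=crop(tn,200,140,80,130,4.5)
wire('side',I,p,yaw,(0,0,255),off,4.5); wire('top',J,p,yaw,(0,0,255),off2,4.5); cv2.imwrite(f'pics/{sn}o.png',np.hstack([I,J]))
E
python3 up.py s10 t10 230 262
```

```text
10.5333 [0.5279 0.0907 0.2189] F [-1.0943  0.7834  4.351 ] M [-0.0302  0.2937  0.0634] 0.22395849732867126
th 88.18956295347829 along 0.09481463406997806 off 0.014933018817657524 rim [0.5183 0.0859 0.0002] cost 0.04724918004706333
th 88.19137452292452 along 0.0948152822117191 off 0.014928713965282813 rim [0.5183 0.0859 0.0002] cost 0.047249566682295074
```

View pics/s10o.png

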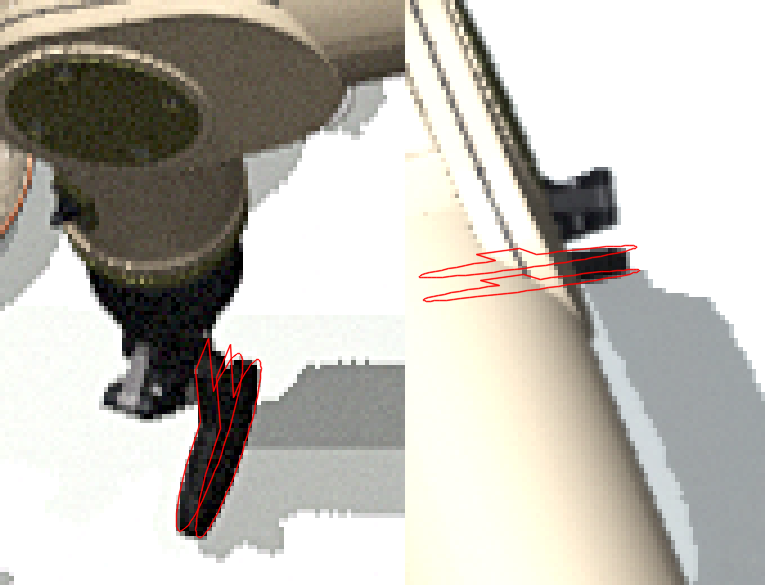

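Request:
arm_command([
  [[1,0,0,0,0],[1,0,0,0,0],[1,0,0,0,0],[1,0,0,0,0]],
], force=50)

```text
clock: 10.87
position: [0.5279, 0.0908, 0.219]
ee_rot: [0.705, 0.053, -0.705, 0.053]
ft_force: [-0.1, -0.3, 5.6]
grip_width: 0.212
```

```bash
python3 up.py s11 t11 230 262
```

```text
10.9667 [0.5279 0.0907 0.219 ] F [-0.674   1.0643  4.3749] M [-0.0166  0.3131  0.0374] 0.20941879418247186
th 70.49954544824004 along 0.08701280397315378 off 0.04388637640993301 rim [0.5343 0.0884 0.002 ] cost 0.15309114950573746
th 79.28392292831717 along 0.08824863471008974 off 0.04653833249489462 rim [0.508  0.0944 0.0011] cost 0.3873466536703775
```

View pics/s11o.png

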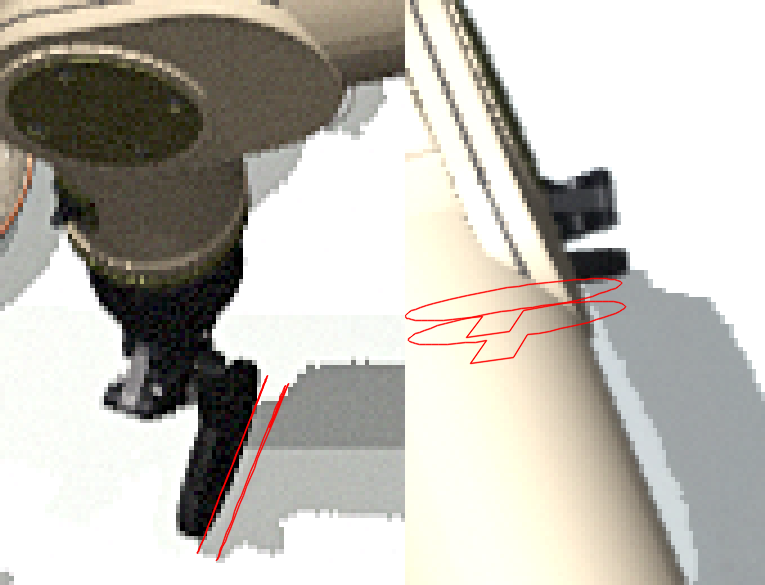

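Request:
arm_command([
  [[1,-0.05,0,0,0],[1,-0.1,0,0,0],[1,-0.15,0,0,0],[1,-0.2,0,0,0],[1,-0.1,0,0,0],[1,0,0,0,0]],
])

```text
clock: 11.47
position: [0.5281, 0.0908, 0.2346]
ee_rot: [0.706, 0.053, -0.705, 0.053]
ft_force: [-0.1, -0.4, -3.9]
grip_width: 0.212
```

```bash
python3 up.py s12 t12 230 262
```

```text
11.5667 [0.5279 0.0906 0.2339] F [ 0.5566  0.3313 -4.4109] M [-0.0193 -0.0301  0.0044] 0.21271246099092112
th 86.77811821088851 along 0.10966243925068014 off 0.01262772300685498 rim [0.5257 0.0822 0.0003] cost 0.03771503627886642
th 86.7770389319977 along 0.10966211508752491 off 0.012630349596817407 rim [0.5257 0.0822 0.0003] cost 0.03771454056060405
```

View pics/s12o.png

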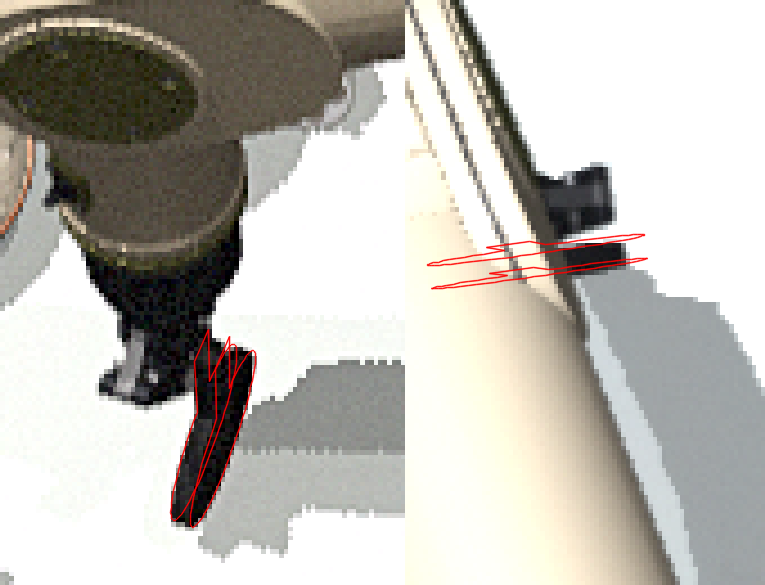

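Request:
arm_command([
  [[1,-0.2,0,0,0],[1,-0.35,0,0,0],[1,-0.5,0,0,0],[1,-0.5,0,0,0],[1,-0.5,0,0,0],[1,-0.5,0,0,0],[1,-0.5,0,0,0],[1,-0.5,0,0,0],[1,-0.45,0,0,0],[1,-0.3,0,0,0],[1,-0.15,0,0,0],[1,0,0,0,0]],
])

```text
clock: 12.57
position: [0.5281, 0.0908, 0.3459]
ee_rot: [0.705, 0.053, -0.705, 0.053]
ft_force: [0.9, 0.2, -3.2]
grip_width: 0.208
```

Request:
arm_command([
  [[1,0,0.15,0.05,0],[1,0,0.3,0.1,0],[1,0,0.45,0.12,0],[1,0,0.6,0.17,0],[1,0,0.6,0.17,0],[1,0,0.6,0.17,0],[1,0,0.6,0.17,0],[1,0,0.6,0.17,0],[1,0,0.6,0.17,0],[1,0,0.6,0.17,0],[1,0,0.6,0.17,0],[1,0,0.6,0.17,0]],
])

```text
clock: 13.57
position: [0.5062, -0.0733, 0.3445]
ee_rot: [-0.705, -0.053, 0.706, -0.053]
ft_force: [-0.1, 0.5, -4.0]
grip_width: 0.212
```

Request:
arm_command([
  [[1,0,0.6,0.17,0],[1,0,0.6,0.17,0],[1,0,0.6,0.17,0],[1,0,0.6,0.17,0],[1,0,0.6,0.17,0],[1,0,0.6,0.17,0],[1,0,0.6,0.17,0],[1,0,0.6,0.17,0],[1,0,0.6,0.17,0],[1,0,0.45,0.12,0],[1,0,0.3,0.1,0],[1,0,0.15,0.05,0]],
])

```text
clock: 14.57
position: [0.4852, -0.2356, 0.3447]
ee_rot: [-0.705, -0.052, 0.705, -0.052]
ft_force: [0.0, 0.9, -4.8]
grip_width: 0.212
```

```bash
python3 s.py .472 -.354 .344; python3 -c "
from m import *
save('side','s13'); save('top','t13')"
```

```text
t 14.5667 p [ 0.4852 -0.2356  0.3447] yaw y -81.50487920570176 x [-0.0008  0.0002 -1.    ] F [ 0.0311  0.8868 -4.782 ] M [-0.0306 -0.0423 -0.0145] w 0.21175314113627983 j [ 0.8387  0.1623 -0.5262  1.6025  0.0826  1.3998 -1.1185]
to go tool/25mm [0.0271 4.6061 1.2234] world [-0.0132 -0.1184 -0.0007]
```

View pics/s13.png

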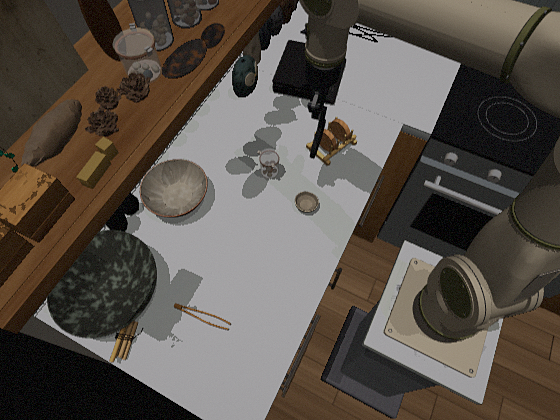

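View pics/t13.png

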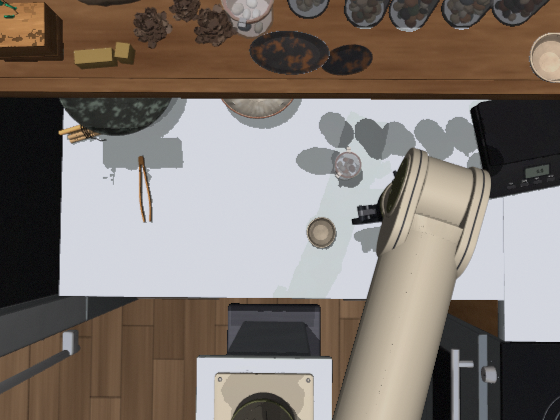

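Request:
arm_command([
  [[1,0,0,0,-1.5],[1,0,0,0,-3.5],[1,0,0,0,-5],[1,0,0,0,-6],[1,0,0,0,-6],[1,0,0,0,-6],[1,0,0,0,-6],[1,0,0,0,-6],[1,0,0,0,-6],[1,0,0,0,-6],[1,0,0,0,-5],[1,0,0,0,-3.2]],
])

```text
clock: 15.67
position: [0.4862, -0.233, 0.3452]
ee_rot: [0.582, 0.401, -0.582, 0.401]
ft_force: [-0.8, 0.6, -4.7]
grip_width: 0.211
```

```bash
python3 s.py .472 -.354 .344
```

```text
t 15.6667 p [ 0.4862 -0.233   0.3452] yaw y -20.838727649281495 x [ 0.0002  0.0002 -1.    ] F [-0.8303  0.6024 -4.7473] M [ 0.0216  0.0096 -0.0021] w 0.2109916667876283 j [ 0.9118  0.172  -0.6157  1.5991  0.1001  1.4024 -0.0775]
to go tool/25mm [0.0479 1.192  4.7251] world [-0.0142 -0.121  -0.0012]
```

Request:
arm_command([
  [[1,0,0.03,0.1,0.4],[1,0,0.06,0.25,0],[1,0,0.1,0.4,0],[1,0,0.13,0.5,0],[1,0,0.14,0.55,0],[1,0,0.14,0.55,0],[1,0,0.14,0.55,0],[1,0,0.14,0.55,0],[1,0,0.13,0.5,0],[1,0,0.1,0.4,0],[1,0,0.06,0.25,0],[1,0,0.03,0.13,0]],
])

```text
clock: 16.67
position: [0.4699, -0.3564, 0.345]
ee_rot: [-0.585, -0.397, 0.585, -0.397]
ft_force: [-0.8, -0.4, -4.5]
grip_width: 0.213
```

Request:
arm_command([
  [[1,0,0,0,0],[1,0,0,0,0]],
])

```text
clock: 16.83
position: [0.4705, -0.3546, 0.3452]
ee_rot: [0.585, 0.398, -0.585, 0.398]
ft_force: [0.6, 0.2, -3.8]
grip_width: 0.211
```

```bash
python3 s.py .472 -.354 .344; python3 - <<'E'
from ov2 import *
save('side','s14'); save('top','t14')
o=manip.get_obs(); tcp=o['position']; R=Ro.from_quat(o['ee_rot']).as_matrix(); print(tcp)
u=R[:,2]; yaw=np.arctan2(u[1],u[0])
out=[]
for c,n,l,t,w,h in(('side','s14',280,70,90,110),('top','t14',380,160,90,110)):
    I,off=crop(n,l,t,w,h,4.4)
    cc=tcp+.012*u; wire(c,I,[cc[0],cc[1],tcp[2]-.0685-.095,np.radians(88.2)],yaw,(0,0,255),off,4.4)
    out.append(I)
cv2.imwrite('pics/ov14.png',np.hstack(out))
E
```

```text
t 16.8333 p [ 0.4705 -0.3546  0.3452] yaw y -21.57563130462453 x [ 0.0002  0.0003 -1.    ] F [ 0.5575  0.174  -3.7536] M [ 0.1087 -0.058  -0.016 ] w 0.210590785207129 j [ 1.0051  0.28   -0.5365  1.474   0.1428  1.4268  0.0886]
to go tool/25mm [ 0.0477  0.0462 -0.0454] world [ 0.0015  0.0006 -0.0012]
[ 0.4706 -0.3543  0.3453]
```

View pics/ov14.png

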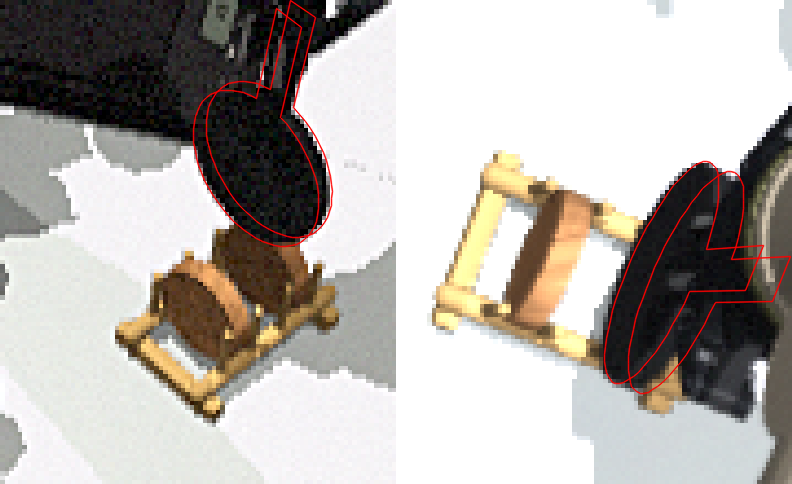

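```bash
cat > rk.py <<'E'
from ov2 import *
def rackfit(sn,tn,p0,sbox,tbox,yaw,thr=75,bias=.4):
    Cs={'side':contour('side',sn,sbox,thr),'top':contour('top',tn,tbox,thr)}
    def res(p): return np.array([cv2.pointPolygonTest(hull(c,p,yaw).reshape(-1,1,2),tuple(map(float,x)),True)-bias for c,C in Cs.items() for x in C])
    s=least_squares(res,p0,loss='cauchy',f_scale=.4,diff_step=1e-4,x_scale=[.01,.01,.01,.1]); return s.x,{c:len(C) for c,C in Cs.items()},s.cost
def rep(p,yaw):
    rc=np.array([.4677,-.3655]); rx=np.array([np.cos(-.370),np.sin(-.370)]); ry=np.array([-rx[1],rx[0]])
    u=np.array([np.cos(yaw),np.sin(yaw),0]);ex=np.cos(p[3])*u+np.array([0,0,np.sin(p[3])])
    rim=p[:3]-.055*ex
    print('theta',np.degrees(p[3]),'centre',p[:3],'rim',rim,'rim rack x,y',(rim[:2]-rc)@rx,(rim[:2]-rc)@ry,'centre rack x,y',(p[:2]-rc)@rx,(p[:2]-rc)@ry)
E
python3 - <<'E'
from rk import *
o=manip.get_obs(); tcp=o['position']; R=Ro.from_quat(o['ee_rot']).as_matrix(); u=R[:,2]; yaw=np.arctan2(u[1],u[0]); print(np.degrees(yaw),np.degrees(np.arctan2(R[1,1],R[0,1])))
cc=tcp+.012*u; p0=[cc[0],cc[1],tcp[2]-.0685-.095,np.radians(88.2)]
for sb,tb in(((322,358,106,128),(422,445,194,252)),((322,358,104,128),(422,450,194,252))):
    p,n,c=rackfit('s14','t14',p0,sb,tb,yaw); print(n,c); rep(p,yaw); g=tcp-[0,0,.0685]-p[:3]; print('disc rel tcp tool',R.T@(p[:3]-tcp))
E
```

```text
-111.54386234259154 -21.543864342408714
{'side': 46, 'top': 68} 8.889358200027072
theta 88.93574806586788 centre [ 0.4671 -0.3614  0.1865] rim [ 0.4674 -0.3604  0.1315] rim rack x,y -0.0020876082650646546 0.00462459381556071 centre rack x,y -0.00209374910238281 0.003603062500043076
disc rel tcp tool [ 0.1588 -0.0007  0.0079]
{'side': 50, 'top': 86} 14.843271500131493
theta 88.7643670436042 centre [ 0.4669 -0.3617  0.1861] rim [ 0.4674 -0.3606  0.1311] rim rack x,y -0.002088147641868255 0.004475038952407674 centre rack x,y -0.0020952772217009167 0.003289029832114839
disc rel tcp tool [ 0.1592 -0.0007  0.0082]
```

Request:
arm_command([
  [[1,0.05,0.04,0.09,0],[1,0.15,0.04,0.08,0],[1,0.25,0,0,0],[1,0.3,0,0,0],[1,0.3,0,0,0],[1,0.3,0,0,0],[1,0.2,0,0,0],[1,0.1,0,0,0],[1,0,0,0,0]],
])

```text
clock: 17.68
position: [0.4703, -0.3598, 0.3031]
ee_rot: [-0.585, -0.398, 0.585, -0.397]
ft_force: [-0.2, 0.2, -4.5]
grip_width: 0.209
```

```bash
python3 s.py; python3 - <<'E'
from rk import *
save('side','s15'); save('top','t15')
o=manip.get_obs(); tcp=o['position']; R=Ro.from_quat(o['ee_rot']).as_matrix(); u=R[:,2]; yaw=np.arctan2(u[1],u[0])
cc=tcp+.008*u; p0=[cc[0],cc[1],tcp[2]-.159,np.radians(89)]
out=[]
for c,n,l,t,w,h in(('side','s15',280,70,90,110),('top','t15',380,160,90,110)):
    I,off=crop(n,l,t,w,h,4.4); wire(c,I,p0,yaw,(0,0,255),off,4.4); out.append(I)
cv2.imwrite('pics/ov15.png',np.hstack(out)); rep(np.array(p0),yaw)
for sb,tb in(((320,358,116,136),(422,445,194,252)),):
    p,n,c=rackfit('s15','t15',p0,sb,tb,yaw,60); print(n,c); rep(p,yaw); print('disc rel tcp tool',R.T@(p[:3]-tcp))
E
```

```text
t 17.6833 p [ 0.4703 -0.3598  0.3031] yaw y -21.61290142635826 x [-0.0008  0.0007 -1.    ] F [-0.1796  0.2024 -4.4588] M [ 0.0343 -0.0108 -0.015 ] w 0.20909435599541515 j [ 1.0075  0.3071 -0.5312  1.53    0.1575  1.3484  0.0847]
theta 89.0 centre [ 0.4677 -0.3674  0.1451] rim [ 0.468  -0.3665  0.0901] rim rack x,y 0.0006340326601262671 -0.0007925213279186297 centre rack x,y 0.0006270352854600893 -0.0017523781768109567
{'side': 38, 'top': 66} 9.395077387864633
theta 88.12280424160224 centre [ 0.4673 -0.3696  0.1378] rim [ 0.468  -0.368   0.0828] rim rack x,y 0.0011424384590094294 -0.002192148352451997 centre rack x,y 0.0011293047000518214 -0.003993756682506552
disc rel tcp tool [0.1664 0.0005 0.0102]
```

View pics/ov15.png

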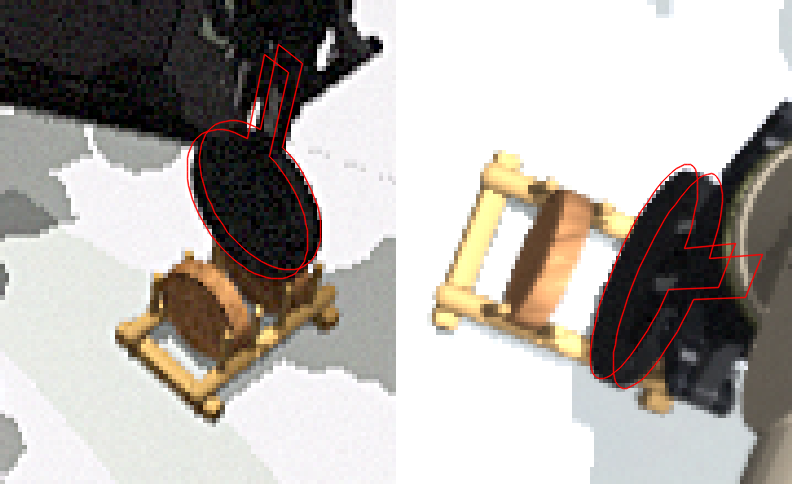

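Request:
arm_command([
  [[1,0.05,0,-0.04,0],[1,0.12,-0.03,0,0],[1,0.18,0,0,0],[1,0.2,0,0,0],[1,0.2,0,0,0],[1,0.2,0,0,0],[1,0.2,0,0,0],[1,0.2,0,0,0],[1,0.18,0,0,0],[1,0.12,0,0,0],[1,0.05,0,0,0],[1,0,0,0,0]],
])

```text
clock: 18.78
position: [0.4701, -0.3586, 0.2611]
ee_rot: [-0.585, -0.397, 0.585, -0.397]
ft_force: [-0.9, 0.2, -3.8]
grip_width: 0.211
```

```bash
python3 s.py; cat > dn.py <<'E'
from rk import *
import sys
k=sys.argv[1]
save('side','s'+k); save('top','t'+k)
o=manip.get_obs(); tcp=o['position']; R=Ro.from_quat(o['ee_rot']).as_matrix(); u=R[:,2]; yaw=np.arctan2(u[1],u[0])
cc=tcp+.009*u; p0=[cc[0],cc[1],tcp[2]-.161,np.radians(89)]
out=[]
for c,n,l,t,w,h in(('side','s'+k,280,70,90,110),('top','t'+k,380,160,90,110)):
    I,off=crop(n,l,t,w,h,4.4); wire(c,I,p0,yaw,(0,0,255),off,4.4); out.append(I)
cv2.imwrite(f'pics/ov{k}.png',np.hstack(out)); rep(np.array(p0),yaw)
E
python3 dn.py 16
```

```text
t 18.7833 p [ 0.4701 -0.3586  0.2611] yaw y -21.616539130550198 x [-0.0003  0.0002 -1.    ] F [-0.8687  0.1594 -3.8306] M [ 0.0963 -0.0212 -0.0243] w 0.2105154852160039 j [ 1.0047  0.3327 -0.528   1.5891  0.1732  1.2671  0.0713]
theta 89.0 centre [ 0.4669 -0.3671  0.1006] rim [ 0.4673 -0.3662  0.0456] rim rack x,y -0.00011753691755067596 -0.0008055017294627885 centre rack x,y -0.0001245047678974031 -0.0017653587931338905
```

View pics/ov16.png

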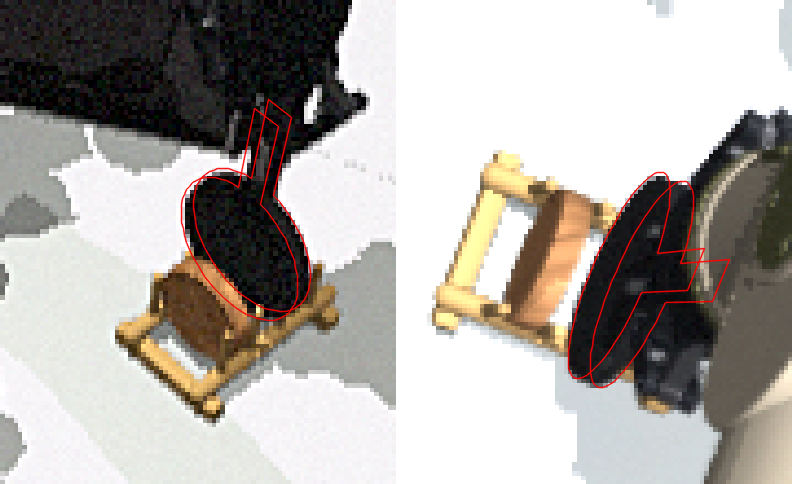

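Request:
arm_command([
  [[1,0.05,0,0,0],[1,0.1,0,0,0],[1,0.13,0,0,0],[1,0.13,0,0,0],[1,0.13,0,0,0],[1,0.12,0,0,0],[1,0.08,0,0,0],[1,0.04,0,0,0],[1,0,0,0,0]],
])

```text
clock: 19.63
position: [0.4701, -0.3587, 0.2416]
ee_rot: [-0.585, -0.397, 0.585, -0.397]
ft_force: [0.0, -0.1, -3.1]
grip_width: 0.211
```

```bash
python3 s.py; python3 dn.py 17
```

```text
t 19.6333 p [ 0.4701 -0.3587  0.2416] yaw y -21.617211881811606 x [-0.0003  0.0002 -1.    ] F [ 0.0062 -0.0793 -3.1303] M [ 0.082  -0.0788  0.0444] w 0.21141878914356718 j [ 1.0023  0.348  -0.5254  1.6127  0.1825  1.2304  0.0645]
theta 89.0 centre [ 0.4669 -0.3671  0.081 ] rim [ 0.4673 -0.3662  0.026 ] rim rack x,y -0.0001399926475265516 -0.0007836513281098537 centre rack x,y -0.00014696701132744649 -0.0017435083444759531
```

View pics/ov17.png

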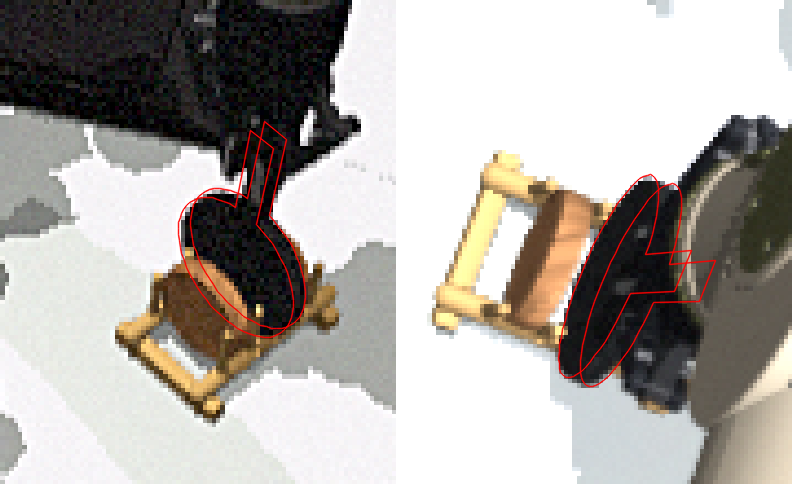

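Request:
arm_command([
  [[1,0.03,0,0,0],[1,0.03,0,0,0],[1,0.02,0,0,0],[1,0,0,0,0],[1,0,0,0,0]],
])

```text
clock: 20.15
position: [0.4704, -0.3588, 0.2402]
ee_rot: [0.585, 0.397, -0.585, 0.398]
ft_force: [0.0, -0.9, -2.0]
grip_width: 0.212
```

```bash
python3 s.py
```

```text
t 20.15 p [ 0.4704 -0.3588  0.2402] yaw y -21.612379787154527 x [ 0.0007 -0.0005 -1.    ] F [ 0.0486 -0.8789 -1.9634] M [ 0.0312 -0.2232  0.0069] w 0.21199937012248532 j [ 1.0021  0.3492 -0.5253  1.6143  0.1834  1.2267  0.0638]
```

Request:
arm_command([
  [[1,0.02,0,0,0],[1,0.02,0,0,0],[1,0,0,0,0],[1,0,0,0,0]],
])

```text
clock: 20.48
position: [0.4707, -0.3589, 0.2398]
ee_rot: [0.585, 0.397, -0.585, 0.398]
ft_force: [0.8, -0.7, 5.6]
grip_width: 0.211
```

```bash
python3 s.py
```

```text
t 20.4833 p [ 0.4707 -0.3589  0.2398] yaw y -21.612714490240766 x [ 0.0016 -0.0012 -1.    ] F [ 0.8332 -0.6756  5.6472] M [-0.0234 -0.1546 -0.0083] w 0.21109296024863267 j [ 1.0019  0.3495 -0.5252  1.6148  0.1839  1.2248  0.0634]
```

Request:
arm_command([
  [[1,-0.02,0,0,0],[1,0,0,0,0],[0.77,0,0,0,0],[0.76,0,0,0,0],[0.74,0,0,0,0],[0.72,0,0,0,0],[0.7,0,0,0,0],[0.68,0,0,0,0]],
], force=20)

```text
clock: 21.15
position: [0.4699, -0.3586, 0.2391]
ee_rot: [-0.585, -0.398, 0.585, -0.397]
ft_force: [-0.8, -0.3, -0.4]
grip_width: 0.322
```

```bash
python3 s.py; python3 dn.py 18
```

```text
t 21.15 p [ 0.4699 -0.3586  0.2391] yaw y -21.62149623191255 x [-0.0007  0.0004 -1.    ] F [-0.8267 -0.2777 -0.3699] M [-0.0037 -0.0122 -0.0047] w 0.32159212654050007 j [ 1.0021  0.3501 -0.5249  1.6158  0.1837  1.226   0.0636]
theta 89.0 centre [ 0.4668 -0.367   0.0783] rim [ 0.4671 -0.3661  0.0233] rim rack x,y -0.0003157170229950621 -0.0008187434407340438 centre rack x,y -0.0003227643019164672 -0.0017785999245260278
```

View pics/ov18.png

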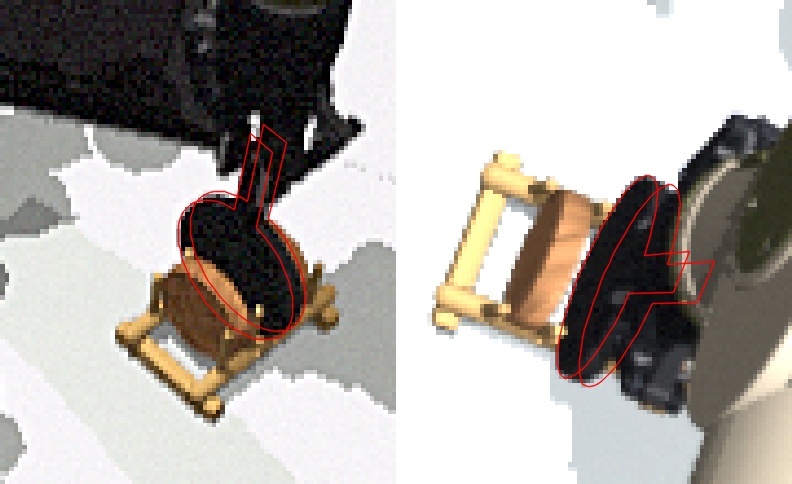

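Released and standing. Open a bit more and withdraw straight up.

Request:
arm_command([
  [[0.55,0,0,0,0],[0.45,0,0,0,0],[0.45,0,0,0,0],[0.45,-0.1,0,0,0],[0.45,-0.2,0,0,0],[0.45,-0.3,0,0,0],[0.45,-0.5,0,0,0],[0.45,-0.5,0,0,0],[0.45,-0.5,0,0,0],[0.45,-0.5,0,0,0],[0.45,-0.5,0,0,0],[0.45,-0.5,0,0,0]],
])

```text
clock: 22.25
position: [0.4702, -0.3587, 0.3311]
ee_rot: [0.585, 0.397, -0.585, 0.398]
ft_force: [1.4, 0.5, -0.2]
grip_width: 0.55
```

Request:
arm_command([
  [[0.45,-0.5,0,-0.5,0],[0.45,0,0,-0.8,0],[0.45,0,0,-0.8,0],[0.45,0,0,-0.8,0],[0.45,0,0,-0.8,0],[0.45,0,0,-0.8,0],[0.45,0,0,-0.6,0],[0.45,0,0,-0.3,0],[0.45,0,0,0,0]],
])

```text
clock: 23.0
position: [0.5208, -0.2306, 0.3426]
ee_rot: [0.584, 0.398, -0.584, 0.398]
ft_force: [0.6, -0.4, 0.6]
grip_width: 0.551
```

```bash
python3 s.py; python3 - <<'E'
from rk import *
save('side','s19'); save('top','t19')
out=[]
for c,n,l,t,w,h in(('side','s19',280,70,90,110),('top','t19',380,160,90,110)):
    I,off=crop(n,l,t,w,h,4.4); out.append(I)
cv2.imwrite('pics/ov19.png',np.hstack(out))
for c in('side','top'):
    for q in ['paddle','jar','pinch_bowl','tongs','trivet_a']:
        print(c,q,[(np.round(x['pixel'],1),round(x['confidence'],2)) for x in manip.pinpoint(q,c)[:2]])
E
```

```text
t 23.0 p [ 0.5208 -0.2306  0.3426] yaw y -21.413735101180702 x [ 0.0007  0.0003 -1.    ] F [ 0.5838 -0.3969  0.5664] M [0.0217 0.0118 0.0542] w 0.5513950344963757 j [ 0.8543  0.2466 -0.6149  1.527   0.1426  1.4128 -0.1424]
side paddle [(array([128.7, 336.9]), 0.87)]
side jar [(array([168. , 272.6]), 0.97)]
side pinch_bowl [(array([204.2, 304. ]), 0.9)]
side tongs [(array([318., 201.]), 0.77), (array([129.7, 336.4]), 0.5)]
side trivet_a [(array([141.8, 327.4]), 0.8), (array([129.9, 341.5]), 0.52)]
top paddle []
top jar [(array([166.6, 342. ]), 0.67)]
top pinch_bowl [(array([231. , 318.9]), 0.77)]
top tongs [(array([190. , 143.6]), 0.92)]
top trivet_a []
```

View pics/ov19.png

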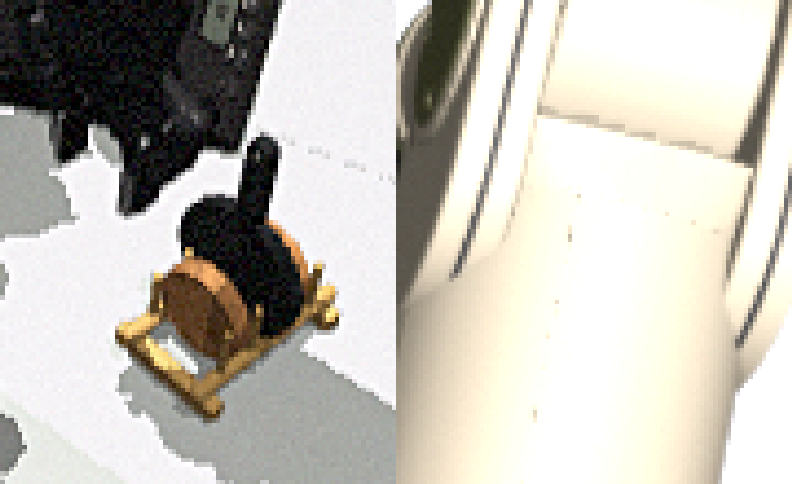

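View pics/s19.png

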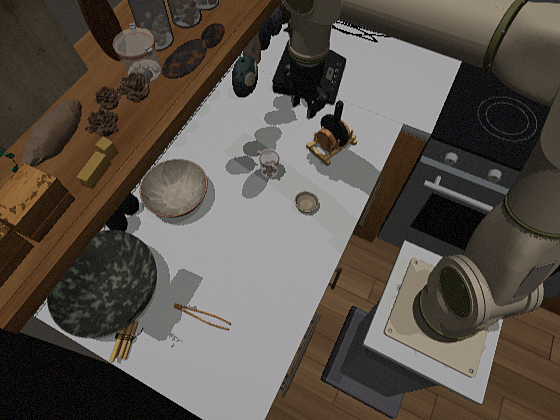

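Request:
arm_command([
  [[0.45,0,0,-0.5,0],[0.45,0,0,-0.8,0],[0.45,0,0,-0.8,0],[0.45,0,0,-0.8,0],[0.45,0,0,-0.8,0],[0.45,0,0,-0.8,0],[0.45,0,0,-0.8,0],[0.45,0,0,-0.8,0],[0.45,0,0,-0.8,0],[0.45,0,0,-0.5,0],[0.45,0,0,-0.2,0],[0.45,0,0,0,0]],
])

```text
clock: 24.6
position: [0.5901, -0.055, 0.3419]
ee_rot: [0.585, 0.398, -0.584, 0.398]
ft_force: [-0.3, -0.1, -1.1]
grip_width: 0.551
```

```bash
python3 s.py; python3 - <<'E'
from rk import *
save('side','s20'); save('top','t20')
yaw=np.radians(-111.3); p=[.4677,-.3655,.0758,np.pi/2]
out=[]
for c,n,l,t,w,h in(('side','s20',280,70,90,110),('top','t20',380,160,90,110)):
    I,off=crop(n,l,t,w,h,4.4); wire(c,I,p,yaw,(0,0,255),off,4.4); out.append(I)
cv2.imwrite('pics/ov20.png',np.hstack(out))
E
```

```text
t 24.6 p [ 0.5901 -0.055   0.3419] yaw y -21.48628733760576 x [-0.      0.0004 -1.    ] F [-0.2789 -0.1279 -1.1238] M [-0.0179  0.0186 -0.0096] w 0.5507524759558425 j [ 0.5784  0.3206 -0.7068  1.4631  0.2077  1.4341 -0.5064]
```

View pics/ov20.png

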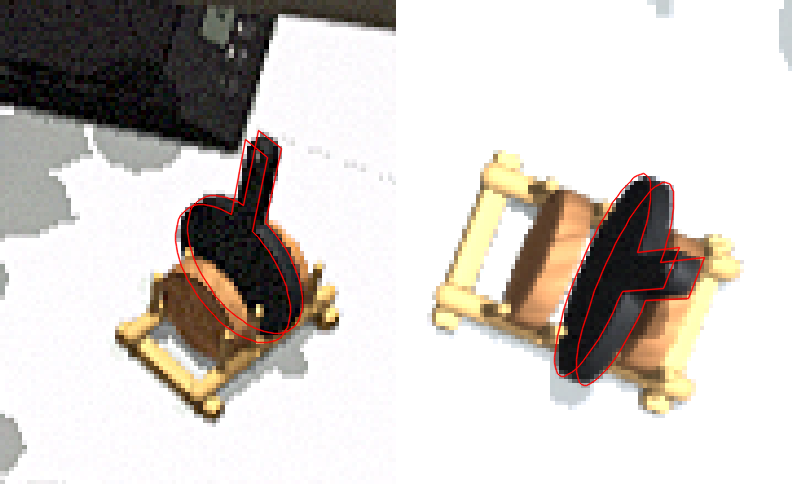

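Both views match the target outline: the paddle stands in the middle gap, handle up, with both trivets in place. I'm handing in.

```bash
python3 -c "
from workcell import manip
print(manip.hand_in())"
```

```text
the job is handed in; nothing more can be done
None
```

The paddle now stands handle up in the rack's middle gap, let go and clear of the robot, and I handed the job in at about 24.7 s.

- **Swing:** I pinched the handle at 20 N and swung it up with the rim on the worktop, to about 88° by camera fit. Only then did I raise the grip to 50 N and lift.
- **Placing:** I carried it over the other things, turned it about 60° and lowered it between the tines. I opened the fingers only after the wrist force showed the rails bearing it, at about 9 N on the rails.

**Last checks:** In both cameras the paddle's outline matches its target pose in the middle gap to within a few millimetres. Both trivets still stand in the rack, and the jar, bowl and tongs are where they were (readings agree to within the networks' scatter).

**What disagreed or went less well:**
- The handle crept in the pads during the swing. The camera fit put it about 14 mm off centre, but the wrist moment and the later two-camera fit gave about 8–9 mm. The grip held throughout.
- For the first half of the swing the pressure on the rim was light. The wrist force alone could not prove contact there, but the camera fits put the rim on the worktop to within a few millimetres.
- On lowering, the wrist moment suggested the disc touched one rail slightly before the other, and it then settled.
- In the last network query but one move earlier, the top camera did not report the paddle or trivets because the arm was in the way. I moved the arm aside and checked by picture instead.

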